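# Line up the dishes and bring the pipette over the middle one

### The job

Slide the three petri dishes along the worktop, without picking them up, each fully home into the notch of the white rail that it faces, so that they stand in an even row. Then draw the dropper pipette by its bulb up out of the blue stand and turn it to a slant of about 45 degrees, bulb up, its tip a few centimetres above the middle dish and over its centre; finish while still holding it there, still and touching nothing else. Leave the flask, the dropper bottle, the weighing bottle and the stopper where they are.

Things in the scene. Friction and masses are not known exactly. Their poses are not given: they have to be found in the camera images.
- dish_left_center (a point): centre of the left (seen from the robot) petri dish: a loose, shallow round clear dish with pale filling, 61 mm across and 11 mm high, 40 g, lying flat on the worktop in front of (nearer the robot than) the left notch of the white rail; this point is 5 mm above the worktop. Acts as a solid disc of 60 mm when pushed from the side
- dish_middle_center (a point): centre of the middle (seen from the robot) petri dish: a loose, shallow round clear dish with pale filling, 61 mm across and 11 mm high, 40 g, lying flat on the worktop in front of (nearer the robot than) the middle notch of the white rail; this point is 5 mm above the worktop. Acts as a solid disc of 60 mm when pushed from the side
- dish_right_center (a point): centre of the right (seen from the robot) petri dish: a loose, shallow round clear dish with pale filling, 61 mm across and 11 mm high, 40 g, lying flat on the worktop in front of (nearer the robot than) the right notch of the white rail; this point is 5 mm above the worktop. Acts as a solid disc of 60 mm when pushed from the side
- notch_left (a point): where the centre of the left dish lies when it is pushed home in the left notch of the rail, touching both faces of the notch; 5 mm above the worktop. +x points into the notch (away from the robot), +y along the rail to the left. The notch's mouth is 17 mm and the back of the rail 51 mm beyond this point
- notch_middle (a point): where the centre of the middle dish lies when it is pushed home in the middle notch of the rail, touching both faces of the notch; 5 mm above the worktop. +x points into the notch (away from the robot), +y along the rail to the left. The notch's mouth is 17 mm and the back of the rail 51 mm beyond this point
- notch_right (a point): where the centre of the right dish lies when it is pushed home in the right notch of the rail, touching both faces of the notch; 5 mm above the worktop. +x points into the notch (away from the robot), +y along the rail to the left. The notch's mouth is 17 mm and the back of the rail 51 mm beyond this point
- rail: fixed white plastic bar, 304 mm long (along its y) and 16 mm high, with three V notches 110 mm apart in the side that faces the robot, each 60 mm wide at its mouth, 120 degrees between its faces. Origin on the worktop under the middle notch's seat point; x points away from the robot
- pipette: loose white plastic dropper pipette, 138 mm long, 12 g, standing upright, bulb up, in the middle hole of the blue block. Origin half-way along it; its y axis runs along it from the bulb to the thin tip (down at the start, within 4 degrees). The bulb end is 8 x 8 mm (flat faces across its x and z) and 34 mm long; the stem is about 4 mm thick and 100 mm long
- pipette_bulb (a point): the middle of the pipette's bulb, where to grip it, 17 mm below its upper end; same axes as the pipette. About 128 mm above the worktop at the start
- pipette_tip (a point): the open lower end of the pipette's thin stem, 117 mm from the middle of the bulb; at the start it stands on the floor of the hole, 10 mm above the worktop
- stand: fixed blue plastic block 60 (x) x 100 (y) x 70 mm high on a foot of 72 x 112 x 8 mm, origin at the centre of its underside; three upright holes of 7 mm, 60 mm deep, in its top, 30 mm apart along y. The pipette stands in the middle hole (at x = y = 0), 60 mm of it sunk in; the other two are empty
- flask: bystander: conical flask with amber filling, 66 mm wide at the foot, 105 mm high, origin at the centre of its underside
- dropper_bottle: bystander: brown bottle with a red dropper cap, 38 mm wide, 108 mm high, origin at the centre of its underside
- weighing_bottle: bystander: small glass bottle with a knobbed lid, 41 mm wide, 52 mm high, origin at the centre of its underside
- stopper: bystander: dark red rubber stopper, 25 mm wide, 26 mm high, origin at the centre of its underside
Mind the look-alikes: they are no part of the job. Leave any purple or yellow look-alike of the part that bears dish_left_center alone.

How it is judged:
By the outcome, as a careful person would: the job done as asked, in the order asked, and still so for the second after the job is handed in, while the arm keeps its last pose, push and grip.
It also fails if it takes over 72 s, if anything falls off the work surface, if the arm or the gripper's body presses on something with over 40 N, if the wrist force passes 120 N, or if a joint passes its speed limit or range.

### The arm

A 6-joint arm with a two-finger parallel gripper is mounted at the origin on a cart in front of the work surface, level with it; the furniture and walls round the work are solid. World frame = base frame: x ahead of the robot, y to its left, z up, the work surface at z = 0. Lengths are in mm, angles in rad, forces in N, time in s.
With the tool pointing down it reaches from about 350 to 975 mm from the base axis. Payload 7.1 kg.
Tool frame: the origin (TCP) lies on the centre line of the jaws, within the pads' length; the fingertips stand 8 mm ahead of it and the grasp point (between the pads) lies 11 mm behind it; z points along the fingers, x is the direction in which the jaws open and shut, and the axes are right-handed (so a half turn about z gives the same grasp; the last joint's range is limited). The gripper opens to 88 mm and grips with 3 to 60 N. Pads are 20 mm wide; open, the fingers measure 115 mm over their backs; the gripper's body (75 mm by 178 mm) begins 61 mm behind the grasp point.
Start: joints at [1.276, 0.423, 1.63, -0, 1.089, -0.019], TCP at [170.166, 601.372, 230.675] pointing down, gripper open.
Joint ranges: [-3, 3], [-0.9, 2.11], [0.09, 2.58], [-1.31, 4.45], [0.11, 2.69], [-2.54, 2.54]. Speed limits (rad/s): [2.39, 2.39, 3.01, 3.14, 3.14, 3.14].

### API

Orientations are given as a rotation vector (axis times angle).
In Python, from workcell import ctrl gives the robot as it stands.
- The arm moves only by the shell command python3 -m handwheel 'ROWS'. ROWS is JSON, a list of rows, each a list of 3 entries, a list of its own where there are three numbers: the turn, a rotation vector about the tool's x, y, z in rad, then the shift along the tool's x, y, z in mm, then the opening, from 0 (shut) to 1 (fully open). In form: [[[ax, ay, az], [tx, ty, tz], jaw], ...]. A call has exactly 10 rows; each row shifts and turns the pose as measured when the row begins, along the tool's axes as they then stand; what a row does not reach is not made up. A row lasts 1/12 s, in which the tool goes at most 41.7 mm and 7.16 degrees, less where a joint would pass 70% of its speed; a pose out of reach is approached as far as the arm can. A call with a gripper value outside its range is refused whole. The fingers move at their own pace and stop on an object; the grip force is fixed at half the most. Time passes only in rows, so rows that do not move let the fingers close, or fill a call up. It gives the time, the measured TCP pose, the force and the opening at its end, in the units of the state.
- ctrl.get_obs(): the state, without advancing time (a new reading comes with each control period).
- ctrl.get_image(name): name is "scene" or "top" or "wrist"; returns a dict with "pixels" (420x560x3 uint8, red, green, blue), "camera_matrix" (3x3 intrinsics, pixels), "dist" ([k1, k2, p1, p2, k3] as OpenCV has them; the pictures are not rectified), "rvec" (rotation vector, rad) and "tvec" (3), from world to camera coordinates, as OpenCV has them. Camera axes: x right, y down, z forward; pixel columns grow to the right and rows downward; lengths in mm; the calibration is good to about 2 mm. A picture is of the moment at which its call begins. There is no depth.
- ctrl.close_job(): hands the job in, once; it reports no verdict.
Trained networks look in a picture, given as the dict that the camera call returned (one of the last four; its "shot" number tells which), for a name from the list of things; names that differ only in an ending like _2 or _b are one class to them, and where a whole thing is asked for, a point or a joint stands for the part that bears it (a point fixed in the world has none). Each returns a list of dicts, best first, with "score" (0 to 1); they miss things now and then, are a little off and sometimes report something else, mostly with a low value. They report only what shows in the picture. A call takes as long as a camera call. They do not tell look-alikes from the thing itself.
- ctrl.look_for(picture, query): "position" ([x, y, z] in mm, in the coordinates of the camera as it stood for that picture, good to about 4 mm: the middle of the surface that is visible of it).
- ctrl.spot_point(picture, query): "position" ([x, y, z] in mm, in the coordinates of the camera as it stood for that picture, good to about 4 mm: a listed point, or the origin of a listed thing).
The state is a dict: "t": time; "qpos": joint angles; "qvel": joint speeds; "joint_torque": joint torques, N m; "ee_pos": TCP position; "orientation": TCP orientation; "ft_force": force on the tool from outside, world axes, zero at the start; "moment": the same for the moment, N m; "width": finger opening in mm.
Only numpy, scipy, OpenCV 4.12 (cv2) and the standard library are available. Lean on these libraries where they do the work, as an engineer would, in place of code of your own. Each camera call takes 0.05 s, during which the arm holds its last target.

## Working session

There is one attempt and no reset: what is moved stays moved. The work goes in short steps, Python scripts to look and compute and a shell command to move; the robot and the scene stay as the last step left them, time stands still between calls to the robot, and variables do not carry over. Pictures are saved under pics/ and viewed, and the job is handed in when it is done.

```bash
ls; mkdir -p pics; python3 - <<'E'
from workcell import ctrl
import cv2,json
print(ctrl.get_obs())
for n in ["scene","top","wrist"]:
    p=ctrl.get_image(n); cv2.imwrite(f"pics/{n}0.png",p["pixels"][:,:,::-1]); print(n,p["tvec"],p["rvec"],p["camera_matrix"],p["dist"],p["shot"])
E
```

```text
pics
{'t': 0.0, 'qpos': array([ 1.27601163e+00,  4.23816442e-01,  1.63069150e+00,  8.57330649e-06,
        1.08862196e+00, -1.89829996e-02]), 'qvel': array([-0.00053126, -0.00065943,  0.00037235, -0.00120167,  0.00086736,
       -0.00061633]), 'joint_torque': array([ 1.01712714e-03, -5.44625080e+01, -2.73670113e+01,  6.45440910e-02,
        2.26516515e-02, -1.12673979e-04]), 'ee_pos': array([170.00121642, 600.86100244, 229.91634642]), 'orientation': array([ 2.50500871e+00,  1.89443725e+00, -1.95970723e-03]), 'ft_force': array([-0.89496653,  0.58071503,  0.03233604]), 'moment': array([-0.02808629, -0.07425754,  0.03065643]), 'width': 87.88673240044703}
scene [-281.98301501  349.0226927   868.88461319] [ 1.8386215  -1.14969034  0.67033375] [[476.76429082   0.         282.45369872]
 [  0.         476.76429082 205.96315918]
 [  0.           0.           1.        ]] [0.01383152 0.         0.         0.         0.        ] 1
top [-4.51997193e-01  5.56123699e+02  1.29612220e+03] [ 2.09959506 -2.13804304  0.18499076] [[507.8160053    0.         282.41912215]
 [  0.         507.8160053  210.81300029]
 [  0.           0.           1.        ]] [-0.02492269  0.          0.          0.          0.        ] 2
wrist [-624.01820355  -37.10236054  391.31926081] [-2.29752391 -1.73748318 -0.26952341] [[296.91001567   0.         276.95642005]
 [  0.         296.91001567 210.05008824]
 [  0.           0.           1.        ]] [-0.03094543  0.          0.          0.          0.        ] 3
```

View pics/scene0.png

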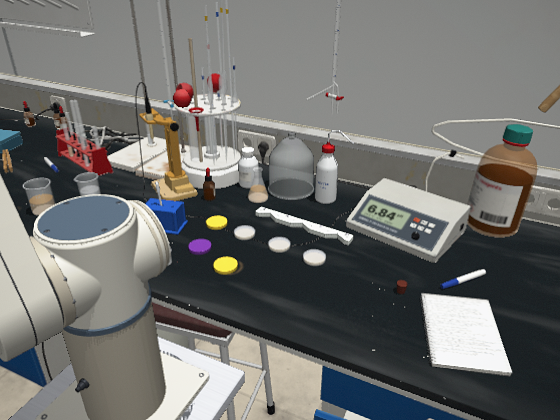

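View pics/top0.png

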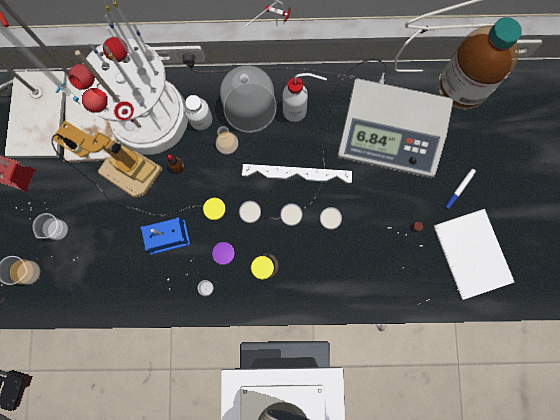

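View pics/wrist0.png

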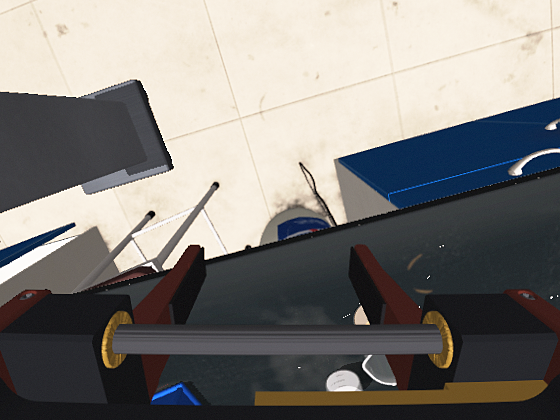

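```bash
cat > h.py <<'E'
from workcell import ctrl
import cv2,numpy as np
from scipy.spatial.transform import Rotation as R
def w(p,c):
    Rm=cv2.Rodrigues(np.array(p["rvec"],float))[0]; return Rm.T@(np.array(c)-np.array(p["tvec"]).ravel())
def ray(p,uv,z):
    q=cv2.undistortPoints(np.array([[uv]],float),p["camera_matrix"],np.array(p["dist"]))[0,0]
    Rm=cv2.Rodrigues(np.array(p["rvec"],float))[0]; o=-Rm.T@np.array(p["tvec"]).ravel(); d=Rm.T@np.array([q[0],q[1],1]); 
    return o+d*(z-o[2])/d[2]
def proj(p,X):
    return cv2.projectPoints(np.array(X,float).reshape(-1,3),np.array(p["rvec"],float),np.array(p["tvec"],float),p["camera_matrix"],np.array(p["dist"]))[0].reshape(-1,2)
E
python3 - <<'E'
from h import *
np.set_printoptions(precision=1,suppress=True)
for n in ["top","scene"]:
    p=ctrl.get_image(n)
    for q in ["dish_left_center","dish_middle_center","dish_right_center","notch_left","notch_middle","notch_right","rail","pipette_bulb","pipette","stand","flask","dropper_bottle","weighing_bottle","stopper"]:
        r=ctrl.spot_point(p,q)
        print(n,q,[(w(p,d["position"]),round(d["score"],2)) for d in r[:3]])
    # dish blobs
    im=p["pixels"].astype(int); m=((im.min(2)>150)&(im[:,:,0]-im[:,:,2]>8)).astype(np.uint8)
    c,_,st,ce=[*cv2.connectedComponentsWithStats(m)]
    for i in range(1,c):
        if 100<st[i,4]<900: print("blob",ce[i],st[i,2:],ray(p,ce[i],11))
E
```

```text
top dish_left_center [(array([573. , 179.4,   6.8]), 0.77), (array([411.7,  45.9,   4.4]), 0.72), (array([564.2,  82.3,   4.5]), 0.64)]
top dish_middle_center [(array([552.7, -36.9,   3.6]), 0.59), (array([ 510.3, -374.2,   -2.9]), 0.27), (array([ 627.6, -158.2,    3.5]), 0.23)]
top dish_right_center [(array([ 544.3, -140.4,    6.9]), 0.88)]
top notch_left [(array([645.7,  62.1,   2.6]), 0.83), (array([634.6, -46.4,  -1.1]), 0.16)]
top notch_middle [(array([637.7, -49.6,   4.2]), 0.93)]
top notch_right [(array([ 627.5, -159.3,    0.1]), 0.93)]
top rail [(array([637.5, -47.8,  -0.9]), 0.8)]
top pipette_bulb [(array([496.2, 313.8, 124.6]), 0.37)]
top pipette [(array([496.4, 303.9,  74. ]), 0.39)]
top stand [(array([501.4, 306.4,  -1.5]), 0.61)]
top flask [(array([764. , 143.5,   1.1]), 0.89)]
top dropper_bottle [(array([695.4, 279.5,  -3. ]), 0.47)]
top weighing_bottle [(array([361.5, 200.3,  -3.2]), 0.64), (array([555. , -35.8,   3.4]), 0.19)]
top stopper [(array([ 509.3, -376.1,   -2.1]), 0.51)]
blob [442.5  10. ] [ 72  23 151] [1159.8 -494.4   11. ]
blob [449.7  26.4] [ 71   6 129] 
[... 1542 characters left out ...]
ob [153.8 155.8] [ 28  40 624] [859.7 632.6  11. ]
blob [128.1 156.5] [ 32  27 408] [812.6 713.2  11. ]
blob [258.6 196.7] [ 16   9 110] [755.4 135.3  11. ]
blob [390.  213.7] [ 48  27 279] [ 836.5 -264.    11. ]
blob [244.2 233.2] [ 19  10 139] [553.2  71.9  11. ]
blob [279.  245.2] [ 19  10 152] [543.5 -40.2  11. ]
blob [314. 258.] [ 21  11 179] [ 531.7 -146.1   11. ]
blob [244.6 349.3] [ 34  33 728] [ 185.7 -139.2   11. ]
blob [208. 347.] [ 24  15 193] [158.6 -70.1  11. ]
blob [245.  387.9] [ 33  58 754] [ 105.3 -185.9   11. ]
blob [ 21.2 397.4] [ 37  31 276] [-86.4 163.5  11. ]
blob [258.1 404.9] [ 23  40 405] [  84.  -224.7   11. ]
blob [353.4 416.2] [ 25   9 119] [ 136.4 -383.4   11. ]
```

```bash
python3 - <<'E'
import cv2
t=cv2.imread("pics/top0.png"); 
cv2.imwrite("pics/topz.png",cv2.resize(t[120:300,130:390],None,fx=3,fy=3,interpolation=cv2.INTER_CUBIC))
E
```

```text
(no output)
```

View pics/topz.png

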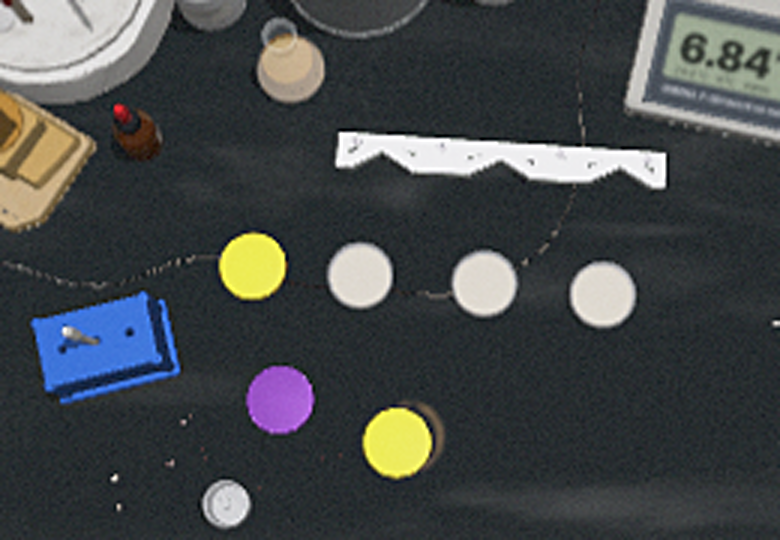

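```bash
cat >> h.py <<'E'
np.set_printoptions(precision=2,suppress=True)
def to(x,y,z,note=""):
    o=ctrl.get_obs(); T=R.from_rotvec(o["orientation"]); d=T.inv().apply(np.array([x,y,z])-o["ee_pos"])
    print("t%.2f"%o["t"],"pos",o["ee_pos"],"w%.1f"%o["width"],"f",o["ft_force"],"xaxis",T.as_matrix()[:,0],"z",T.as_matrix()[:,2],"delta",d,note)
E
python3 -m handwheel '[[[0,0,-0.095],[0,10,0],0.4545],[[0,0,-0.095],[0,10,0],0.4545],[[0,0,0],[-26,32,0],0.4545],[[0,0,0],[-26,32,0],0.4545],[[0,0,0],[-26,32,0],0.4545],[[0,0,0],[-26,32,0],0.4545],[[0,0,0],[-26,32,0],0.4545],[[0,0,0],[-26,32,0],0.4545],[[0,0,0],[-26,32,0],0.4545],[[0,0,0],[-26,32,0],0.4545]]'
python3 -c "
from h import *
to(498,-133,60)"
```

```text
t: 2.48
ee_pos: [430.4, 371.5, 230.7]
orientation: [-2.288, -2.148, -0.007]
ft_force: [0.3, 1.4, 0.5]
width: 40.1
t2.48 pos [430.39 371.48 230.7 ] w40.1 f [0.27 1.37 0.46] xaxis [0.06 1.   0.01] z [ 0.    0.01 -1.  ] delta [-500.12   99.04  168.16]
```

```bash
python3 -m handwheel '[[[0,0,0],[-38,8,0],0.4545],[[0,0,0],[-38,8,0],0.4545],[[0,0,0],[-38,8,0],0.4545],[[0,0,0],[-38,8,0],0.4545],[[0,0,0],[-38,8,0],0.4545],[[0,0,0],[-38,8,0],0.4545],[[0,0,0],[-38,8,0],0.4545],[[0,0,0],[-38,8,0],0.4545],[[0,0,0],[-38,8,0],0.4545],[[0,0,0],[-38,8,0],0.4545]]'
python3 -c "
from h import *
to(498,-133,60)"
```

```text
t: 3.32
ee_pos: [492.6, -29.6, 230.4]
orientation: [2.29, 2.149, 0.021]
ft_force: [0.2, 0.0, -0.4]
width: 40.0
t3.32 pos [492.65 -29.62 230.37] w40.0 f [ 0.17  0.04 -0.38] xaxis [0.06 1.   0.01] z [ 0.01  0.01 -1.  ] delta [-104.38   10.2   169.54]
```

```bash
python3 -m handwheel '[[[0,0,0],[-15,1,15],0.4545],[[0,0,0],[-15,1,25],0.4545],[[0,0,0],[-15,1,30],0.4545],[[0,0,0],[-15,1,30],0.4545],[[0,0,0],[-15,1,30],0.4545],[[0,0,0],[-15,1,30],0.4545],[[0,0,0],[-15,1,20],0.4545],[[0,0,0],[0,0,10],0.4545],[[0,0,0],[0,0,5],0.4545],[[0,0,0],[0,0,0],0.4545]]'
python3 - <<'E'
from h import *
to(498,-133,12)
p=ctrl.get_image("wrist"); cv2.imwrite("pics/w1.png",p["pixels"][:,:,::-1])
p=ctrl.get_image("top"); cv2.imwrite("pics/t1.png",p["pixels"][:,:,::-1])
E
```

```text
t: 4.15
ee_pos: [502.1, -148.0, 31.1]
orientation: [2.293, 2.128, 0.035]
ft_force: [-0.6, -0.2, 0.2]
width: 39.9
t4.15 pos [ 502.11 -148.     31.11] w39.9 f [-0.57 -0.25  0.23] xaxis [0.07 1.   0.01] z [ 0.03  0.01 -1.  ] delta [14.51 -5.7  19.08]
```

View pics/w1.png

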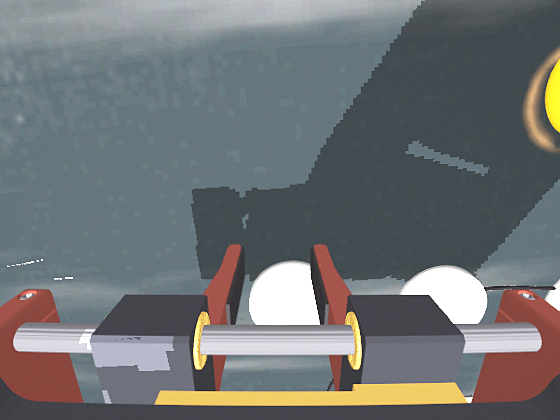

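View pics/t1.png

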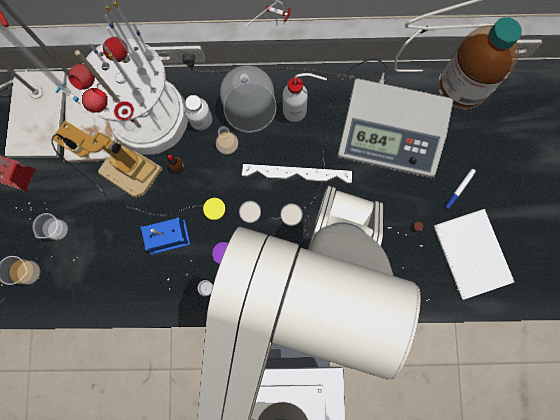

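```bash
python3 -m handwheel '[[[0.03,-0.01,0],[8,-7,0],0.4545],[[0,0,0],[2,0,0],0.4545],[[0,0,0],[0,0,6],0.4545],[[0,0,0],[0,0,6],0.4545],[[0,0,0],[0,0,4],0.4545],[[0,0,0],[0,0,2],0.4545],[[0,0,0],[0,0,0],0.4545],[[0,0,0],[0,0,0],0.4545],[[0,0,0],[0,0,0],0.4545],[[0,0,0],[0,0,0],0.4545]]'
python3 - <<'E'
from h import *
to(596,-157,12)
p=ctrl.get_image("wrist"); cv2.imwrite("pics/w2.png",p["pixels"][:,:,::-1])
p=ctrl.get_image("scene"); cv2.imwrite("pics/s2.png",p["pixels"][180:300,200:440,::-1].repeat(3,0).repeat(3,1))
E
```

```text
t: 5.08
ee_pos: [501.4, -136.1, 18.3]
orientation: [2.29, 2.136, 0.004]
ft_force: [0.1, 0.7, -0.8]
width: 39.9
t5.08 pos [ 501.39 -136.1    18.3 ] w39.9 f [ 0.08  0.71 -0.76] xaxis [ 0.07  1.   -0.  ] z [ 0.01 -0.01 -1.  ] delta [-14.23  95.77   7.25]
```

View pics/s2.png

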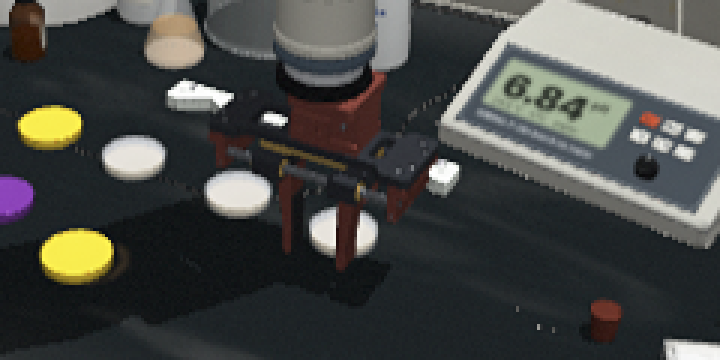

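View pics/w2.png

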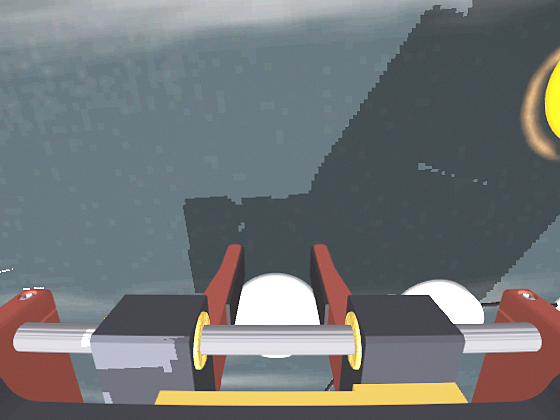

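```bash
python3 -m handwheel '[[[0,0,0],[0,0,4],0.4545],[[0,0,0],[0,0,3],0.4545],[[0,0,0],[0,4,0],0.4545],[[0,0,0],[-1,7,0],0.4545],[[0,0,0],[-1,7,0],0.4545],[[0,0,0],[-1,7,0],0.4545],[[0,0,0],[-1,7,0],0.4545],[[0,0,0],[-1,7,0],0.4545],[[0,0,0],[-1,7,0],0.4545],[[0,0,0],[-1,7,0],0.4545]]'
python3 - <<'E'
from h import *
to(596,-157,12)
p=ctrl.get_image("wrist"); cv2.imwrite("pics/w3.png",p["pixels"][:,:,::-1])
E
```

```text
t: 6.02
ee_pos: [558.7, -147.9, 11.2]
orientation: [2.29, 2.136, 0.004]
ft_force: [0.2, -0.1, 0.2]
width: 39.8
t6.02 pos [ 558.74 -147.89   11.18] w39.8 f [ 0.16 -0.13  0.17] xaxis [ 0.07  1.   -0.  ] z [ 0.01 -0.01 -1.  ] delta [-6.49 37.81 -0.45]
```

View pics/w3.png

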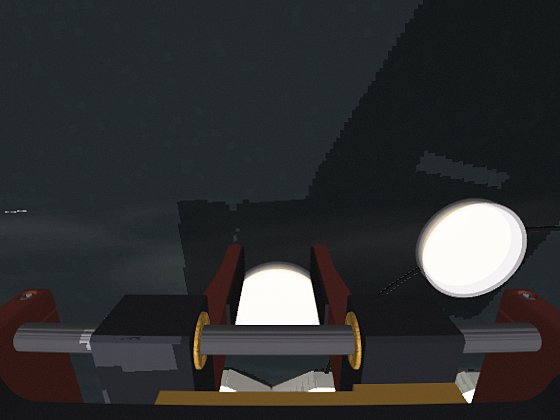

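```bash
python3 -m handwheel '[[[0,0,0],[-1,7,0],0.4545],[[0,0,0],[-1.5,7,0],0.4545],[[0,0,0],[-1.5,7,0],0.4545],[[0,0,0],[-1.5,6,0],0.4545],[[0,0,0],[-1,3,0],0.4545],[[0,0,0],[0,3,0],0.4545],[[0,0,0],[0,3,0],0.4545],[[0,0,0],[0,3,0],0.4545],[[0,0,0],[0,3,0],0.4545],[[0,0,0],[0,3,0],0.4545]]'
python3 - <<'E'
from h import *
to(596,-157,12)
p=ctrl.get_image("wrist"); cv2.imwrite("pics/w4.png",p["pixels"][:,:,::-1])
p=ctrl.get_image("scene"); cv2.imwrite("pics/s4.png",p["pixels"][180:300,200:440,::-1].repeat(3,0).repeat(3,1))
E
```

```text
t: 6.9
ee_pos: [596.1, -157.7, 10.9]
orientation: [-2.289, -2.136, 0.021]
ft_force: [-9.5, 0.5, 11.3]
width: 39.9
t6.90 pos [ 596.07 -157.65   10.9 ] w39.9 f [-9.47  0.49 11.32] xaxis [ 0.07  1.   -0.  ] z [-0.02 -0.   -1.  ] delta [ 0.64 -0.13 -1.1 ]
```

View pics/w4.png

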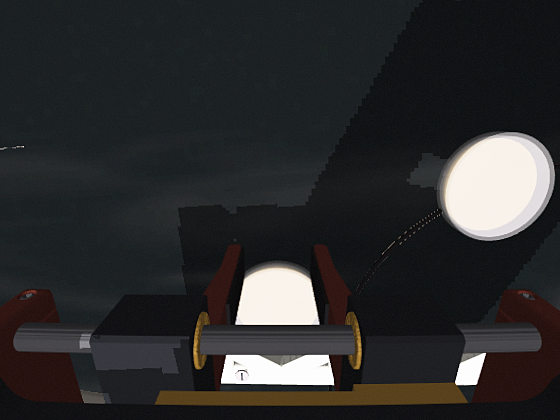

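View pics/s4.png

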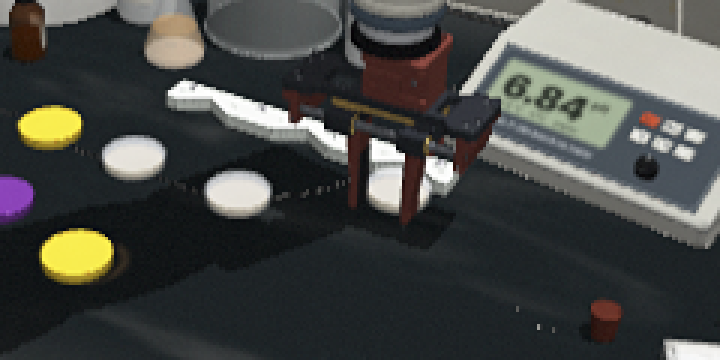

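```bash
python3 -m handwheel '[[[0,0,0],[0,-6,0],0.4545],[[0,0,0],[0,-12,-2],0.4545],[[0,0,0],[0,-25,-15],0.4545],[[-0.02,0,0],[10,-25,-15],0.4545],[[0,0,0],[30,-15,0],0.4545],[[0,0,0],[30,-10,0],0.4545],[[0,0,0],[30,-5,0],0.4545],[[0,0,0],[20,0,0],0.4545],[[0,0,0],[0,0,0],0.4545],[[0,0,0],[0,0,0],0.4545]]'
python3 - <<'E'
from h import *
to(508,-28,12)
p=ctrl.get_image("wrist"); cv2.imwrite("pics/w5.png",p["pixels"][:,:,::-1])
p=ctrl.get_image("scene"); cv2.imwrite("pics/s5.png",p["pixels"][180:300,200:440,::-1].repeat(3,0).repeat(3,1))
E
```

```text
t: 7.83
ee_pos: [501.6, -28.4, 45.5]
orientation: [2.297, 2.135, 0.002]
ft_force: [0.1, -0.3, -0.7]
width: 40.4
t7.83 pos [501.55 -28.44  45.5 ] w40.4 f [ 0.12 -0.28 -0.66] xaxis [ 0.07  1.   -0.  ] z [ 0. -0. -1.] delta [ 1.01  6.23 33.53]
```

View pics/w5.png

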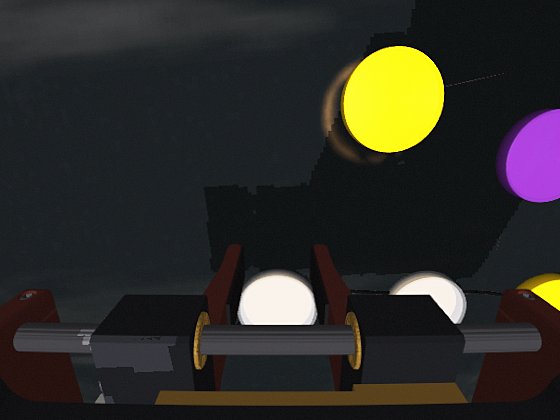

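View pics/s5.png

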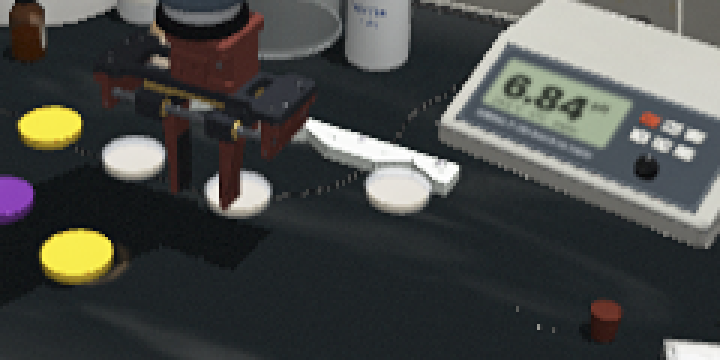

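```bash
python3 -m handwheel '[[[0,0,0],[0,0,10],0.4545],[[0,0,0],[0,0,10],0.4545],[[0,0,0],[0,0,9],0.4545],[[0,0,0],[0,0,5],0.4545],[[0,0,0],[0,6,0],0.4545],[[0,0,0],[0,7,0],0.4545],[[0,0,0],[-1,7,0],0.4545],[[0,0,0],[-1,7,0],0.4545],[[0,0,0],[-1,7,0],0.4545],[[0,0,0],[-1,7,0],0.4545]]'
python3 - <<'E'
from h import *
to(603.7,-46,12)
E
```

```text
t: 8.77
ee_pos: [504.9, -33.3, 8.4]
orientation: [-2.27, -2.082, 0.076]
ft_force: [-19.8, 11.2, 38.4]
width: 40.1
t8.77 pos [504.86 -33.34   8.39] w40.1 f [-19.84  11.18  38.35] xaxis [0.09 1.   0.  ] z [-0.08  0.01 -1.  ] delta [ -4.03  98.98 -11.36]
```

```bash
python3 - <<'E'
from h import *
p=ctrl.get_image("wrist"); cv2.imwrite("pics/w6.png",p["pixels"][:,:,::-1])
p=ctrl.get_image("scene"); cv2.imwrite("pics/s6.png",p["pixels"][180:300,200:440,::-1].repeat(3,0).repeat(3,1))
print(ctrl.get_obs())
E
```

```text
{'t': 8.8667, 'qpos': array([-0.09,  0.65,  1.94,  0.01,  0.63, -1.58]), 'qvel': array([ 0.  , -0.01,  0.01, -0.  , -0.02,  0.  ]), 'joint_torque': array([ -4.7 , -38.87, -22.23,  -1.78,  -6.5 ,  -0.34]), 'ee_pos': array([505.03, -33.4 ,   8.37]), 'orientation': array([-2.27, -2.08,  0.08]), 'ft_force': array([-19.  ,  11.06,  37.88]), 'moment': array([ 1.78,  3.85, -0.42]), 'width': 40.05628623866895}
```

View pics/w6.png

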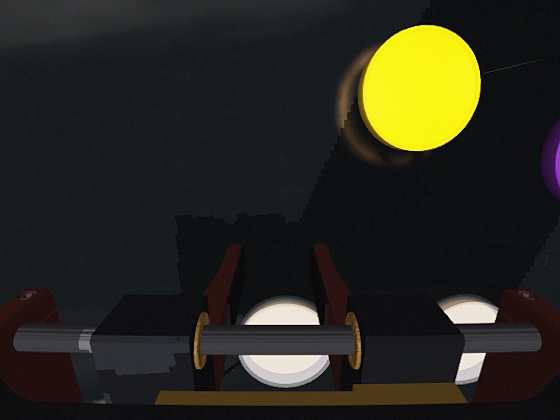

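View pics/s6.png

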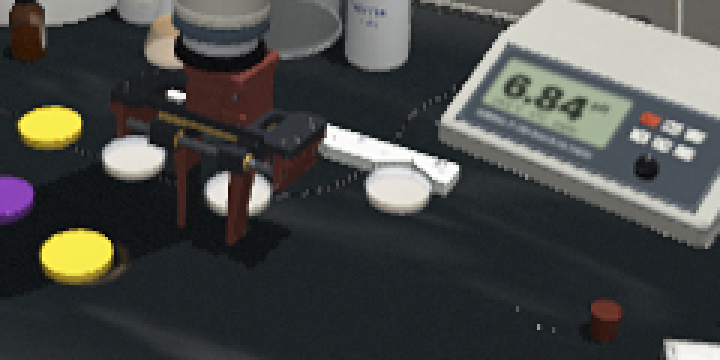

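```bash
python3 -m handwheel '[[[0,0,0],[0,0,-5],0.4545],[[-0.04,0,0],[0,-2,-4],0.4545],[[-0.04,0,0],[0,-2,0],0.4545],[[0,0,0],[0,0,0],0.4545],[[0,0,0],[0,0,0],0.4545],[[0,0,0],[0,0,0],0.4545],[[0,0,0],[0,0,0],0.4545],[[0,0,0],[0,0,0],0.4545],[[0,0,0],[0,0,0],0.4545],[[0,0,0],[0,0,0],0.4545]]'
python3 - <<'E'
from h import *
to(603.7,-46,12)
E
```

```text
t: 9.7
ee_pos: [499.8, -34.5, 14.1]
orientation: [-2.314, -2.113, 0.001]
ft_force: [0.0, -0.5, 0.3]
width: 39.9
t9.70 pos [499.77 -34.46  14.12] w39.9 f [ 0.05 -0.48  0.33] xaxis [0.09 1.   0.01] z [-0.01  0.01 -1.  ] delta [ -2.1  104.56   1.45]
```

```bash
python3 -m handwheel '[[[0,0,0],[0,5,1],0.4545],[[0,0,0],[0,7,0],0.4545],[[0,0,0],[0,8,0],0.4545],[[0,0,0],[0,8,0],0.4545],[[0,0,0],[0,8,0],0.4545],[[0,0,0],[0,8,0],0.4545],[[0,0,0],[0,8,0],0.4545],[[0,0,0],[0,8,0],0.4545],[[0,0,0],[0,8,0],0.4545],[[0,0,0],[0,8,0],0.4545]]'
python3 - <<'E'
from h import *
to(603.7,-46,12)
p=ctrl.get_image("wrist"); cv2.imwrite("pics/w7.png",p["pixels"][:,:,::-1])
E
```

```text
t: 10.53
ee_pos: [583.2, -41.9, 12.3]
orientation: [-2.313, -2.113, 0.002]
ft_force: [-0.7, 0.7, -0.2]
width: 39.5
t10.53 pos [583.17 -41.91  12.32] w39.5 f [-0.73  0.66 -0.17] xaxis [0.09 1.   0.01] z [-0.01  0.01 -1.  ] delta [-2.22 20.82  0.16]
```

View pics/w7.png

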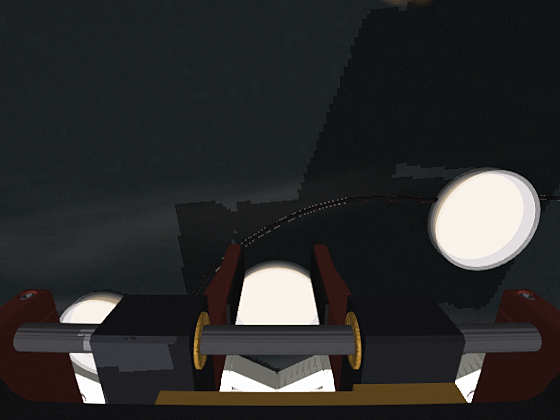

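```bash
python3 -m handwheel '[[[0,0,0],[-0.5,5,0],0.4545],[[0,0,0],[-0.5,5,0],0.4545],[[0,0,0],[-0.5,4,0],0.4545],[[0,0,0],[-0.5,3,0],0.4545],[[0,0,0],[0,3,0],0.4545],[[0,0,0],[0,3,0],0.4545],[[0,0,0],[0,3,0],0.4545],[[0,0,0],[0,3,0],0.4545],[[0,0,0],[0,3,0],0.4545],[[0,0,0],[0,3,0],0.4545]]'
python3 - <<'E'
from h import *
to(603.7,-46,12)
p=ctrl.get_image("wrist"); cv2.imwrite("pics/w8.png",p["pixels"][:,:,::-1])
E
```

```text
t: 11.42
ee_pos: [606.5, -46.3, 11.2]
orientation: [-2.296, -2.096, 0.035]
ft_force: [-9.4, 0.3, 12.4]
width: 39.8
t11.42 pos [606.5  -46.29  11.21] w39.8 f [-9.38  0.3  12.43] xaxis [0.09 1.   0.01] z [-0.04  0.01 -1.  ] delta [ 0.04 -2.84 -0.68]
```

View pics/w8.png

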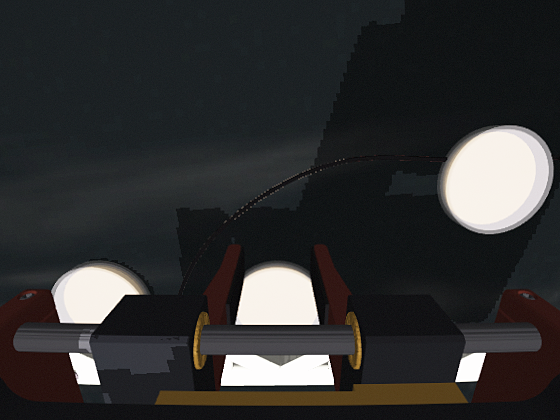

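```bash
python3 -m handwheel '[[[0,0,0],[0,-6,0],0.4545],[[-0.02,0,0],[0,-12,-2],0.4545],[[-0.02,0,0],[0,-25,-12],0.4545],[[0,0,0],[10,-28,-10],0.4545],[[0,0,0],[30,-20,0],0.4545],[[0,0,0],[30,-10,0],0.4545],[[0,0,0],[30,-7,0],0.4545],[[0,0,0],[22,0,0],0.4545],[[0,0,0],[0,0,0],0.4545],[[0,0,0],[0,0,0],0.4545]]'
python3 - <<'E'
from h import *
to(512,84,13)
p=ctrl.get_image("wrist"); cv2.imwrite("pics/w9.png",p["pixels"][:,:,::-1])
E
```

```text
t: 12.3
ee_pos: [505.6, 87.7, 38.6]
orientation: [2.323, 2.113, 0.012]
ft_force: [0.5, -0.6, -0.0]
width: 40.0
t12.30 pos [505.64  87.7   38.56] w40.0 f [ 0.52 -0.6  -0.01] xaxis [0.09 1.   0.01] z [ 0.01  0.   -1.  ] delta [-3.21  6.53 25.58]
```

View pics/w9.png

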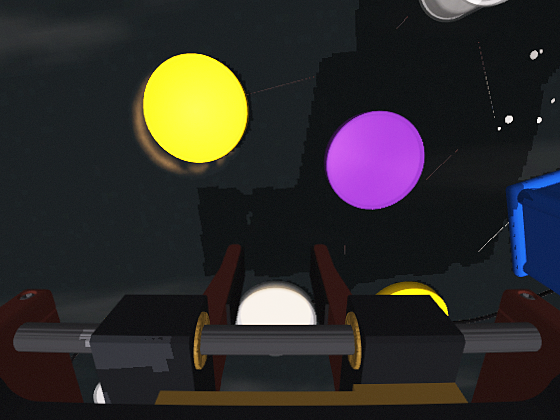

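```bash
python3 -m handwheel '[[[0,0,0],[0,0,8],0.4545],[[0,0,0],[0,0,7],0.4545],[[0,0,0],[0,0,4],0.4545],[[0,0,0],[0,0,2],0.4545],[[0,0,0],[0,0,1],0.4545],[[0,0,0],[0,0,0],0.4545],[[0,0,0],[0,0,0],0.4545],[[0,0,0],[0,0,0],0.4545],[[0,0,0],[0,0,0],0.4545],[[0,0,0],[0,0,0],0.4545]]'
python3 - <<'E'
from h import *
to(614.5,65,12.5)
E
```

```text
t: 13.18
ee_pos: [506.4, 82.4, 13.1]
orientation: [2.332, 2.105, 0.01]
ft_force: [-0.2, -0.1, -0.1]
width: 40.3
t13.18 pos [506.43  82.41  13.1 ] w40.3 f [-0.18 -0.13 -0.12] xaxis [0.1  0.99 0.  ] z [ 0.01  0.   -1.  ] delta [ -6.32 109.28   1.07]
```

```bash
python3 -m handwheel '[[[0,0,0],[0,5,0.5],0.4545],[[0,0,0],[-0.5,8,0],0.4545],[[0,0,0],[-0.5,8,0],0.4545],[[0,0,0],[-0.5,9,0],0.4545],[[0,0,0],[-0.5,9,0],0.4545],[[0,0,0],[-0.5,9,0],0.4545],[[0,0,0],[-0.5,9,0],0.4545],[[0,0,0],[-0.5,9,0],0.4545],[[0,0,0],[-0.5,8,0],0.4545],[[0,0,0],[-0.5,8,0],0.4545]]'
python3 - <<'E'
from h import *
to(614.5,65,12)
p=ctrl.get_image("wrist"); cv2.imwrite("pics/w10.png",p["pixels"][:,:,::-1])
E
```

```text
t: 14.02
ee_pos: [596.4, 68.5, 13.6]
orientation: [2.33, 2.105, 0.012]
ft_force: [0.3, -0.2, -0.3]
width: 39.5
t14.02 pos [596.4   68.51  13.59] w39.5 f [ 0.34 -0.19 -0.35] xaxis [0.1  0.99 0.01] z [ 0.01  0.   -1.  ] delta [-1.67 18.35  1.69]
```

View pics/w10.png

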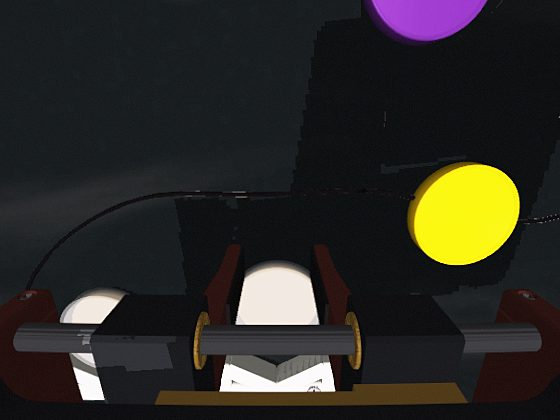

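```bash
python3 -m handwheel '[[[0,0,0],[-0.5,5,0.5],0.4545],[[0,0,0],[-0.5,5,0.5],0.4545],[[0,0,0],[-0.5,4,0],0.4545],[[0,0,0],[-0.5,3,0],0.4545],[[0,0,0],[0,3,0],0.4545],[[0,0,0],[0,3,0],0.4545],[[0,0,0],[0,3,0],0.4545],[[0,0,0],[0,3,0],0.4545],[[0,0,0],[0,3,0],0.4545],[[0,0,0],[0,3,0],0.4545]]'
python3 - <<'E'
from h import *
to(614.5,65,12)
p=ctrl.get_image("wrist"); cv2.imwrite("pics/w11.png",p["pixels"][:,:,::-1])
E
```

```text
t: 14.9
ee_pos: [616.5, 64.2, 11.9]
orientation: [-2.312, -2.09, 0.031]
ft_force: [-9.9, 2.3, 10.5]
width: 39.9
t14.90 pos [616.47  64.25  11.94] w39.9 f [-9.95  2.25 10.5 ] xaxis [0.1  0.99 0.  ] z [-0.03  0.01 -1.  ] delta [ 0.55 -2.04  0.01]
```

View pics/w11.png

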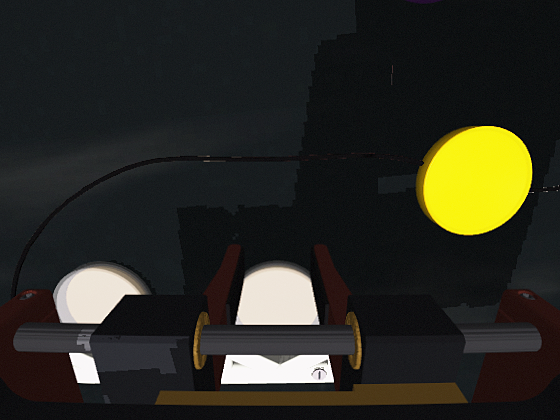

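```bash
python3 -m handwheel '[[[0,0,0],[0,-6,0],0.4545],[[-0.015,0,0],[0,-12,-2],0.4545],[[-0.015,0,0],[0,-25,-12],0.4545],[[0,0,0],[0,-28,-25],0.4545],[[0,0,0],[0,-30,-25],0.4545],[[0,0,0],[0,-30,-25],0.4545],[[0,0,0],[0,-25,-30],0.4545],[[0,0,0],[0,-10,-35],0.4545],[[0,0,0],[0,0,-35],0.4545],[[0,0,0],[0,0,-20],0.4545]]'
python3 - <<'E'
from h import *
to(501,311,200)
for n in ["top","scene"]:
    p=ctrl.get_image(n); cv2.imwrite(f"pics/{n}12.png",p["pixels"][120:300,100:370,::-1].repeat(2,0).repeat(2,1))
    print(n,proj(p,[[501,311,128],[503,308,70]]))
    for q in ["pipette_bulb","pipette","stand","pipette_tip"]+["dish_left_center","dish_middle_center","dish_right_center","notch_left","notch_middle","notch_right"]:
        print(q,[(w(p,d["position"]),round(d["score"],2)) for d in ctrl.spot_point(p,q)[:3]])
E
```

```text
t: 15.78
ee_pos: [438.1, 80.1, 223.2]
orientation: [-2.324, -2.102, 0.014]
ft_force: [1.1, 0.2, 0.3]
width: 39.8
t15.78 pos [438.07  80.13 223.21] w39.8 f [1.06 0.2  0.28] xaxis [ 0.1   0.99 -0.  ] z [-0.01  0.   -1.  ] delta [236.03  39.79  22.47] 
top [[153.64 229.29]
 [160.63 231.81]]
pipette_bulb [(array([494.59, 314.52, 124.16]), 0.36)]
pipette [(array([631.54, -51.2 ,   3.59]), 0.5), (array([496.51, 304.83,  74.97]), 0.36)]
stand [(array([497.84, 304.73,  -3.13]), 0.74)]
pipette_tip [(array([637.66, -47.52,  -2.65]), 0.64)]
dish_left_center [(array([576.55, 177.4 ,   2.45]), 0.7), (array([644.8 ,  57.47,   5.95]), 0.69), (array([449.36, 153.82,   4.78]), 0.66)]
dish_middle_center [(array([636.53, -51.94,   0.25]), 0.92)]
dish_right_center [(array([ 623.  , -162.01,    6.18]), 0.77)]
notch_left [(array([646.78,  62.27,   3.52]), 0.66)]
notch_middle [(array([637.07, -50.2 ,   4.03]), 0.58)]
notch_right [(array([ 629.  , -160.4 ,    5.29]), 0.69)]
scene [[157.6  185.84]
 [161.51 204.06]]
pipette_bulb [(array([498.58, 313.04, 123.59]), 0.47)]
pipette [(array([503.91, 307.47,  79.76]), 0.39)]
stand [(array([503.59, 306.83,  -1.2 ]), 0.94)]
pipette_tip []
dish_left_center [(array([412.58,  44.89,   6.16]), 0.82), (array([451.82, 152.16,   8.15]), 0.65), (array([571.91, 182.95,   4.97]), 0.55)]
dish_middle_center [(array([631.99, -49.25,   3.19]), 0.65), (array([502.65, 307.85,  77.08]), 0.19)]
dish_right_center [(array([ 627.2 , -162.73,    5.16]), 0.69)]
notch_left [(array([646.42,  63.8 ,   6.96]), 0.9)]
notch_middle [(array([633.41, -45.59,   0.94]), 0.85), (array([ 514.8 , -372.99,    0.21]), 0.3)]
notch_right [(array([ 626.17, -160.91,    2.92]), 0.75)]
```

View pics/top12.png

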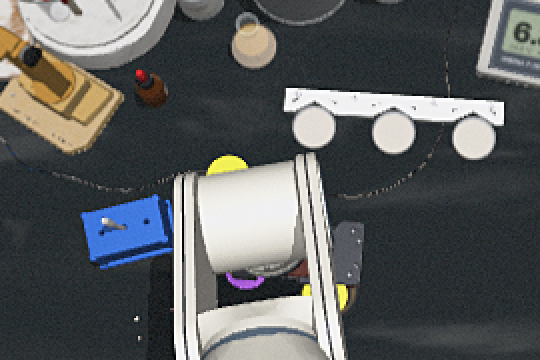

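View pics/scene12.png

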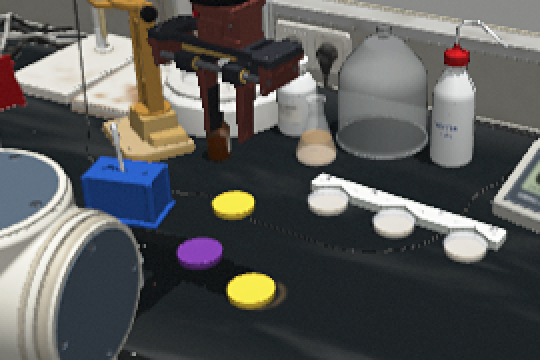

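```bash
python3 - <<'E'
from h import *
a=cv2.imread("pics/top0.png")[210:260,130:200]; b=cv2.imread("pics/scene0.png")[160:240,135:195]
a=cv2.resize(a,None,fx=9,fy=9,interpolation=cv2.INTER_NEAREST)[:450,:400]; b=cv2.resize(b,None,fx=6,fy=6,interpolation=cv2.INTER_NEAREST)
H=max(a.shape[0],b.shape[0]); z=np.zeros((H,a.shape[1]+b.shape[1],3),np.uint8); z[:a.shape[0],:a.shape[1]]=a; z[:b.shape[0],a.shape[1]:]=b
cv2.imwrite("pics/pip.png",z)
E
```

```text
(no output)
```

View pics/pip.png

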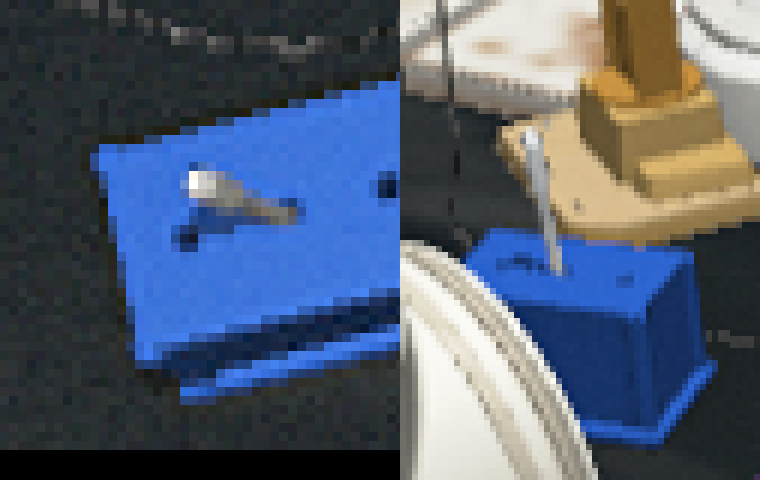

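```bash
python3 - <<'E'
from h import *
p=ctrl.get_image("top"); print(ray(p,(152.2,230.2),143),ray(p,(162.4,233.9),70))
p=ctrl.get_image("scene"); print(ray(p,(156.8,182.5),144),ray(p,(161.7,205),70))
to(501,311,200)
E
```

```text
[496.46 310.49 143.  ] [497.42 303.21  70.  ]
[492.06 304.08 144.  ] [498.97 304.17  70.  ]
t16.98 pos [438.2   79.9  220.05] w39.9 f [ 0.56 -0.51 -0.15] xaxis [ 0.1   0.99 -0.  ] z [-0.02 -0.   -1.  ] delta [236.28  39.52  18.99]
```

```bash
python3 -m handwheel '[[[-0.02,0,0],[20,3,0],1],[[0,0,0],[34,6,0],1],[[0,0,0],[36,6,0],1],[[0,0,0],[36,6,0],1],[[0,0,0],[36,6,0],1],[[0,0,0],[36,6,0],1],[[0,0,0],[25,4,10],1],[[0,0,0],[10,0,15],1],[[0,0,0],[0,0,10],1],[[0,0,0],[0,0,0],1]]'
python3 - <<'E'
from h import *
to(497,308,117)
print(ctrl.get_obs()["qpos"])
p=ctrl.get_image("wrist"); cv2.imwrite("pics/w13.png",p["pixels"][:,:,::-1])
print(proj(p,[[497,309,144],[497,309,128],[498.5,304,70]]))
for q in ["pipette_bulb","pipette","stand"]: print(q,[(w(p,d["position"]),round(d["score"],2)) for d in ctrl.spot_point(p,q)[:3]])
E
```

```text
t: 17.82
ee_pos: [502.0, 319.3, 184.0]
orientation: [2.329, 2.099, 0.01]
ft_force: [-0.2, -0.5, 0.2]
width: 87.3
t17.82 pos [501.96 319.33 184.04] w87.3 f [-0.23 -0.46  0.16] xaxis [0.1  0.99 0.  ] z [ 0.01 -0.   -1.  ] delta [-11.82  -4.39  66.99] 
[ 0.55  0.43  1.74 -0.01  0.96 -0.91]
[[261.74 234.39]
 [262.78 226.04]
 [260.48 205.46]]
pipette_bulb [(array([502.13, 312.34, 129.19]), 0.52)]
pipette [(array([504.34, 309.29,  75.45]), 0.64), (array([501.79, 309.16, 128.55]), 0.5)]
stand [(array([504.95, 309.22,   0.44]), 0.62), (array([768.47, 150.14,  -2.31]), 0.25), (array([504.41, 310.29,  73.02]), 0.18)]
```

View pics/w13.png

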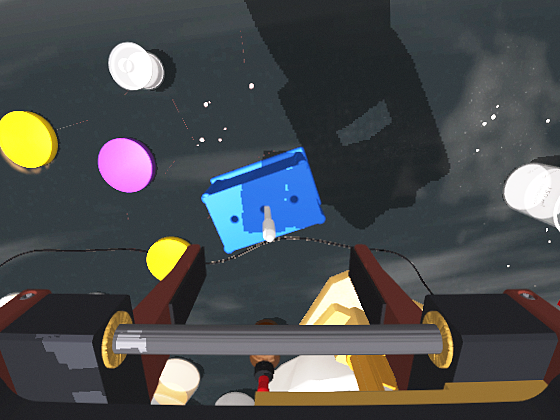

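```bash
python3 - <<'E'
from h import *
p=ctrl.get_image("wrist"); cv2.imwrite("pics/w13z.png",cv2.resize(p["pixels"][180:260,220:320,::-1],None,fx=7,fy=7,interpolation=cv2.INTER_NEAREST))
print(ray(p,(269,240),144),ray(p,(264,209),70))
Rm=cv2.Rodrigues(np.array(p["rvec"],float))[0];print(-Rm.T@np.array(p["tvec"]).ravel())
E
```

```text
[504.34 312.71 144.  ] [504.75 306.13  70.  ]
[417.82 327.23 338.44]
```

View pics/w13z.png

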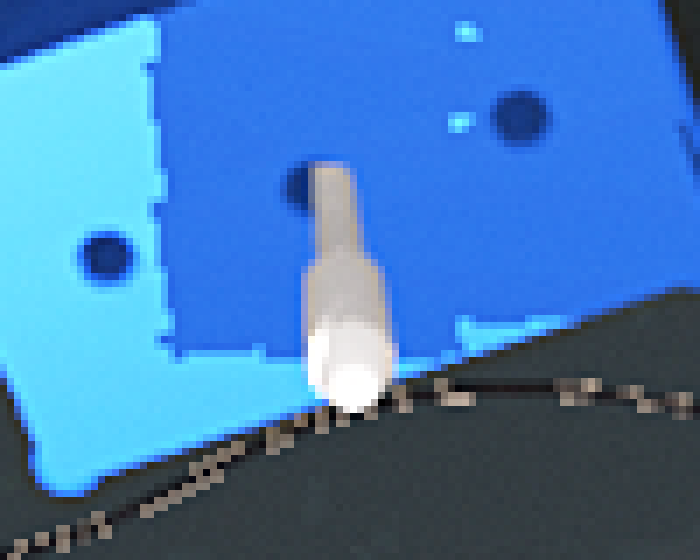

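```bash
python3 -m handwheel '[[[0,0,0],[-8,0,5],1],[[0,0,0],[0,0,10],1],[[0,0,0],[0,0,10],1],[[0,0,0],[0,0,10],1],[[0,0,0],[0,0,10],1],[[0,0,0],[0,0,10],1],[[0,0,0],[0,0,6],1],[[0,0,0],[0,0,3],1],[[0,0,0],[0,0,0],1],[[0,0,0],[0,0,0],1]]'
python3 - <<'E'
from h import *
to(501,311.5,117)
p=ctrl.get_image("wrist"); cv2.imwrite("pics/w14.png",p["pixels"][:,:,::-1])
print(proj(p,[[501,311.5,128],[501,311.5,145]]))
o=ctrl.get_obs();T=R.from_rotvec(o["orientation"]).as_matrix();print(proj(p,[o["ee_pos"]-11*T[:,2],o["ee_pos"]-28*T[:,2]]))
E
```

```text
t: 18.9
ee_pos: [503.6, 307.0, 116.7]
orientation: [2.334, 2.091, 0.016]
ft_force: [1.3, -0.5, 0.3]
width: 88.1
t18.90 pos [503.56 307.01 116.67] w88.1 f [ 1.27 -0.54  0.31] xaxis [0.11 0.99 0.  ] z [ 0.01  0.   -1.  ] delta [ 4.19 -3.03 -0.35] 
[[285.05 273.34]
 [286.04 291.56]]
[[277.24 277.97]
 [277.25 296.17]]
```

View pics/w14.png

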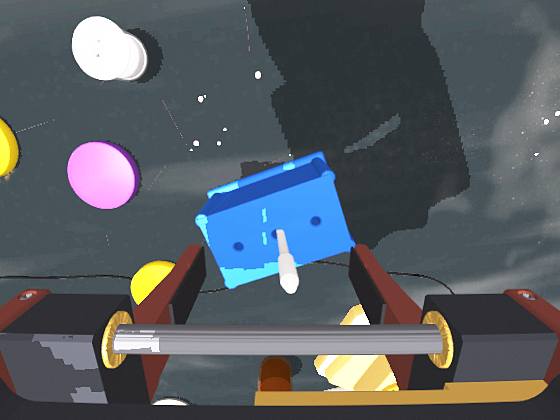

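```bash
python3 -m handwheel '[[[0,0,0],[6,-4.5,0],1],[[0,0,0],[0,0,0],1],[[0,0,0],[0,0,0],0.3],[[0,0,0],[0,0,0],0.3],[[0,0,0],[0,0,0],0.3],[[0,0,0],[0,0,0],0.3],[[0,0,0],[0,0,0],0.3],[[0,0,0],[0,0,0],0.3],[[0,0,0],[0,0,0],0.3],[[0,0,0],[0,0,0],0.3]]'
python3 - <<'E'
from h import *
to(501,311.5,117)
p=ctrl.get_image("wrist"); cv2.imwrite("pics/w15.png",p["pixels"][:,:,::-1])
o=ctrl.get_obs();T=R.from_rotvec(o["orientation"]).as_matrix();print(proj(p,[o["ee_pos"]-11*T[:,2],o["ee_pos"]-28*T[:,2]]))
E
```

```text
t: 19.78
ee_pos: [500.6, 315.4, 119.3]
orientation: [2.333, 2.091, 0.024]
ft_force: [-0.2, -0.5, 0.2]
width: 37.9
t19.78 pos [500.61 315.4  119.33] w37.9 f [-0.24 -0.52  0.2 ] xaxis [0.11 0.99 0.01] z [ 0.02  0.   -1.  ] delta [-3.85  0.78  2.32] 
[[277.17 277.67]
 [277.18 295.83]]
```

View pics/w15.png

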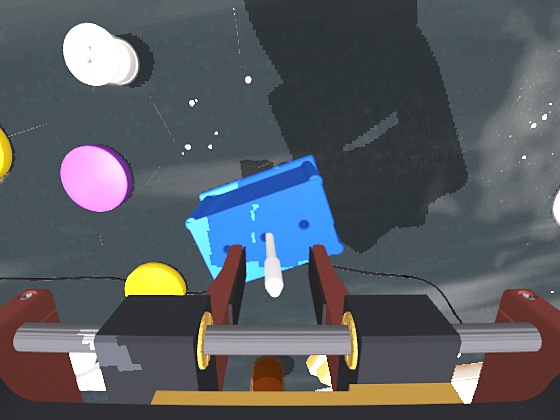

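```bash
python3 -m handwheel '[[[0,0,0],[-1.5,-2,2],0.3],[[0,0,0],[0,0,0],0],[[0,0,0],[0,0,0],0],[[0,0,0],[0,0,0],0],[[0,0,0],[0,0,0],0],[[0,0,0],[0,0,0],0],[[0,0,0],[0,0,0],0],[[0,0,0],[0,0,0],0],[[0,0,0],[0,0,0],0],[[0,0,0],[0,0,0],0]]'
python3 - <<'E'
from h import *
to(501,311.5,117)
p=ctrl.get_image("wrist"); cv2.imwrite("pics/w16.png",p["pixels"][:,:,::-1])
E
```

```text
t: 20.67
ee_pos: [497.9, 311.6, 116.8]
orientation: [2.331, 2.091, 0.018]
ft_force: [0.1, -1.1, 0.8]
width: 8.2
t20.67 pos [497.86 311.65 116.84] w8.2 f [ 0.09 -1.1   0.76] xaxis [0.11 0.99 0.  ] z [ 0.02 -0.   -1.  ] delta [ 0.19  3.14 -0.11]
```

View pics/w16.png

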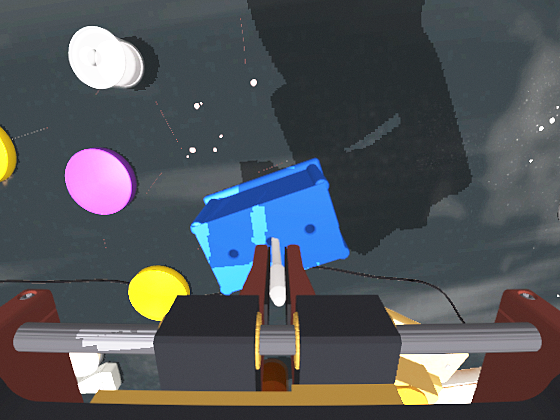

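```bash
python3 -m handwheel '[[[0,0,0],[0,0.1,-5],0],[[0,0,0],[0,0.2,-8],0],[[0,0,0],[0,0.2,-10],0],[[0,0,0],[0,0.2,-10],0],[[0,0,0],[0,0.2,-10],0],[[0,0,0],[0,0.2,-10],0],[[0,0,0],[0,0.2,-10],0],[[0,0,0],[0,0.2,-10],0],[[0,0,0],[0,0.2,-10],0],[[0,0,0],[0,0,-10],0]]'
python3 - <<'E'
from h import *
to(501,311.5,217)
p=ctrl.get_image("scene"); cv2.imwrite("pics/s17.png",p["pixels"][100:250,100:350,::-1].repeat(3,0).repeat(3,1))
p=ctrl.get_image("wrist"); cv2.imwrite("pics/w17.png",p["pixels"][:,:,::-1])
E
```

```text
t: 21.55
ee_pos: [497.8, 312.1, 219.6]
orientation: [2.331, 2.092, 0.02]
ft_force: [0.7, 0.5, -0.2]
width: 8.3
t21.55 pos [497.79 312.12 219.62] w8.3 f [ 0.69  0.48 -0.22] xaxis [0.11 0.99 0.  ] z [ 0.02  0.   -1.  ] delta [-0.27  3.21  2.67]
```

View pics/s17.png

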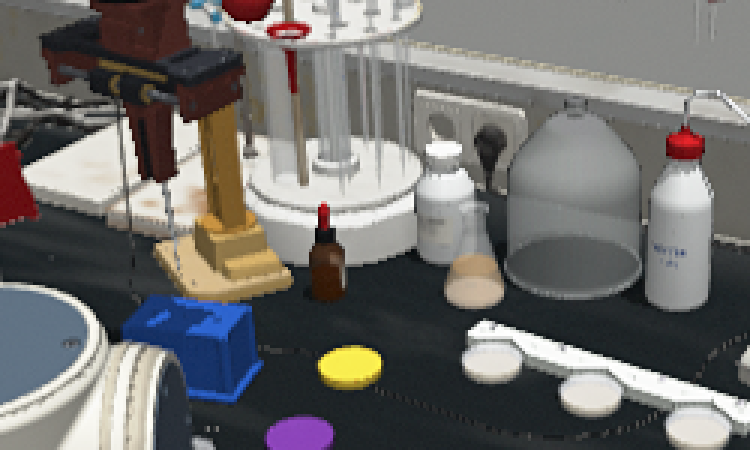

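View pics/w17.png

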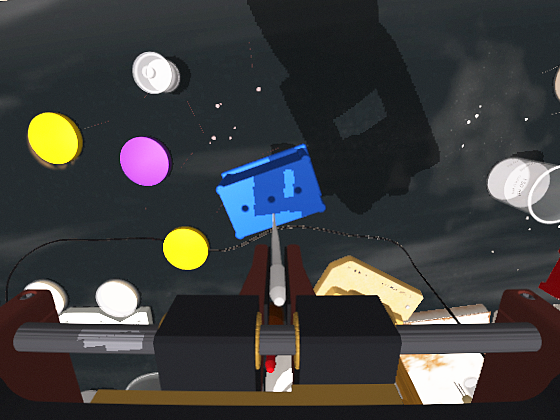

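```bash
python3 -m handwheel '[[[0,0,0],[-15,8,-2],0],[[0,0,0],[-28,15,-2],0],[[0,0,0],[-32,17,0],0],[[0,0,0],[-32,17,0],0],[[0,0,0],[-32,17,0],0],[[0,0,0],[-32,17,0],0],[[0,0,0],[-30,16,0],0],[[0,0,0],[-20,12,0],0],[[0,0,0],[-10,5,0],0],[[0,0,0],[0,0,0],0]]'
python3 - <<'E'
from h import *
to(637,26,220)
print(ctrl.get_obs()["qpos"])
E
```

```text
t: 22.48
ee_pos: [599.1, 60.6, 222.7]
orientation: [2.328, 2.099, 0.02]
ft_force: [0.4, 0.4, -0.3]
width: 8.1
t22.48 pos [599.07  60.63 222.7 ] w8.1 f [ 0.4   0.44 -0.34] xaxis [0.1  0.99 0.  ] z [ 0.01  0.   -1.  ] delta [-30.56  41.25   3.13] 
[ 0.08  0.39  1.7   0.    1.04 -1.39]
```

```bash
python3 -m handwheel '[[[0,-0.05,0],[0,0,0],0],[[0,-0.09,0],[0,0,0],0],[[0,-0.09,0],[0,0,0],0],[[0,-0.09,0],[0,0,0],0],[[0,-0.09,0],[0,0,0],0],[[0,-0.09,0],[0,0,0],0],[[0,-0.09,0],[0,0,0],0],[[0,-0.09,0],[0,0,0],0],[[0,-0.07,0],[0,0,0],0],[[0,0,0],[0,0,0],0]]'
python3 - <<'E'
from h import *
to(637,26,220)
print(ctrl.get_obs()["qpos"])
p=ctrl.get_image("scene"); cv2.imwrite("pics/s18.png",p["pixels"][100:280,180:430,::-1].repeat(3,0).repeat(3,1))
E
```

```text
t: 23.32
ee_pos: [594.3, 70.9, 222.1]
orientation: [1.862, 1.672, -0.745]
ft_force: [0.0, -0.6, -0.4]
width: 8.3
t23.32 pos [594.25  70.94 222.05] w8.3 f [ 0.04 -0.59 -0.41] xaxis [ 0.08  0.71 -0.7 ] z [-0.06 -0.7  -0.71] delta [-26.67  46.95  30.59] 
[ 0.42  0.6   1.58 -0.67  1.44 -0.79]
```

View pics/s18.png

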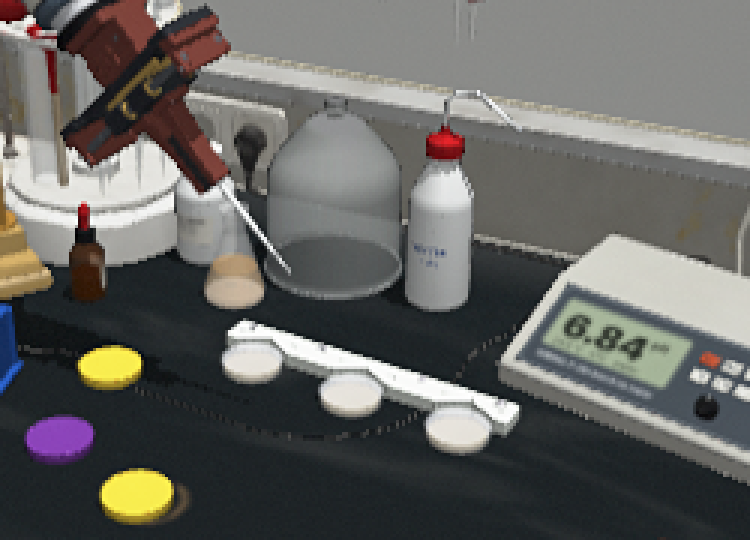

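```bash
python3 - <<'E'
from h import *
o=ctrl.get_obs();T=R.from_rotvec(o["orientation"]).as_matrix();z=T[:,2]
tip=o["ee_pos"]+106*z; bulb=o["ee_pos"]-11*z; print("tip",tip,"bulb",bulb)
P=[tip,bulb,[638,-49.5,11]]
for n in ["scene","top"]:
    p=ctrl.get_image(n); print(n,proj(p,P)); print([(w(p,d["position"]),round(d["score"],2)) for d in ctrl.spot_point(p,"pipette_tip")[:2]])
    im=p["pixels"].astype(int); m=((im.min(2)>150)&(im[:,:,0]-im[:,:,2]>8)).astype(np.uint8)
    c=proj(p,P)[2].astype(int); m2=np.zeros_like(m); m2[c[1]-14:c[1]+14,c[0]-14:c[0]+14]=m[c[1]-14:c[1]+14,c[0]-14:c[0]+14]
    ys,xs=np.nonzero(m2); print("dish",xs.mean(),ys.mean(),ray(p,(xs.mean(),ys.mean()),11))
    t=proj(p,P)[0].astype(int); x0,y0=max(t[0]-50,0),max(t[1]-45,0)
    cv2.imwrite(f"pics/{n}19.png",cv2.resize(p["pixels"][y0:y0+100,x0:x0+130,::-1],None,fx=6,fy=6,interpolation=cv2.INTER_NEAREST)); print(x0,y0)
E
```

```text
tip [588.51  -3.22 146.72] bulb [594.96  78.52 230.18]
scene [[273.98 190.33]
 [247.05 154.6 ]
 [296.72 228.86]]
[(array([592.72,  -8.18, 144.18]), 0.6)]
dish 296.6136363636364 232.25 [621.98 -56.42  11.  ]
223 145
top [[278.75 190.95]
 [242.84 180.93]
 [296.21 184.1 ]]
[(array([641.84,  61.92,   6.45]), 0.17)]
dish 296.2326388888889 186.31597222222223 [631.72 -49.42  11.  ]
228 145
```

View pics/top19.png

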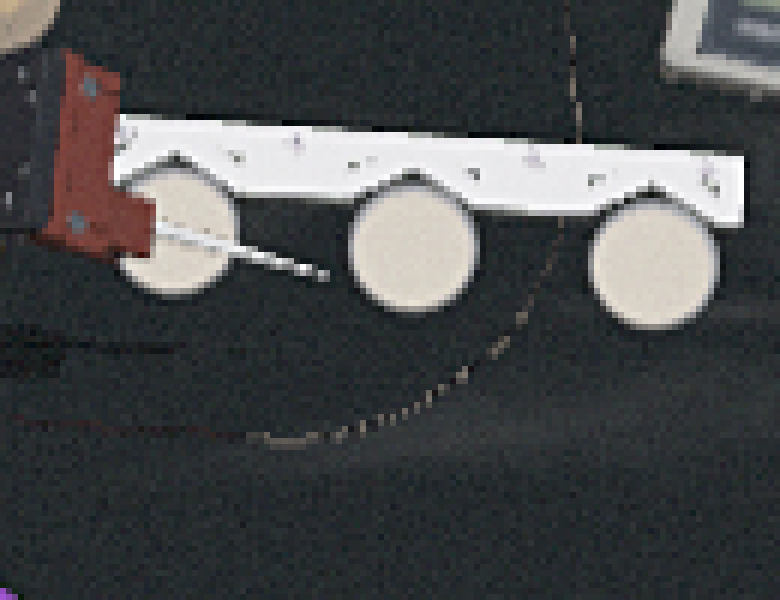

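View pics/scene19.png

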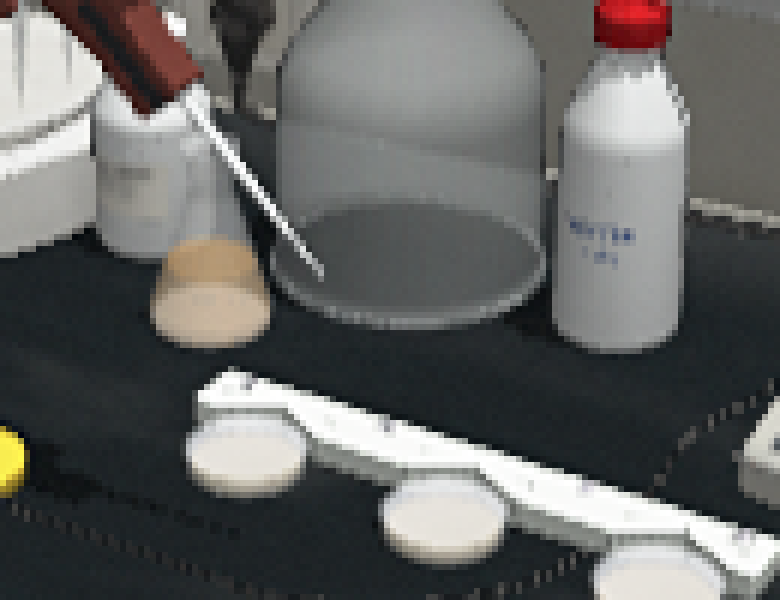

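```bash
cat >> h.py <<'E'
from scipy.optimize import least_squares
def tri(ps,uvs,x0):
    s=least_squares(lambda X:np.concatenate([proj(p,X)[0]-uv for p,uv in zip(ps,uvs)]),x0); return s.x,s.fun
E
python3 - <<'E'
from h import *
ps=[ctrl.get_image("scene"),ctrl.get_image("top")]
print("tip",tri(ps,[(276.7,190.8),(282.3,190.8)],[590,-5,146]))
print("dish filling",tri(ps,[(296.6,232.2),(296.6,186.3)],[635,-50,8]))
print("dish rim",tri(ps,[(297.2,231.3),(296.8,186.4)],[635,-50,8]))
to(637,26,220)
E
```

```text
tip (array([588.36, -11.74, 147.48]), array([ 0.16, -0.02, -0.13,  0.08]))
dish filling (array([633.9 , -50.86,   2.52]), array([-0.1 ,  0.01,  0.09, -0.05]))
dish rim (array([633.15, -52.05,   6.2 ]), array([-0.4 ,  0.05,  0.35, -0.2 ]))
t23.67 pos [595.65  67.49 225.04] w8.2 f [-0.96  0.19 -0.52] xaxis [ 0.09  0.71 -0.7 ] z [-0.06 -0.7  -0.71] delta [-22.12  45.31  30.22]
```

```bash
python3 - <<'E'
from h import *
o=ctrl.get_obs();T=R.from_rotvec(o["orientation"]); print(o["ee_pos"],T.inv().apply([46,-39,-95]))
E
```

```text
[595.65  67.49 225.04] [42.96 47.5  92.52]
```

```bash
python3 -m handwheel '[[[0,0,0],[3,4,6],0],[[0,0,0],[6,6,13],0],[[0,0,0],[6,7,13],0],[[0,0,0],[6,7,13],0],[[0,0,0],[6,7,13],0],[[0,0,0],[6,7,13],0],[[0,0,0],[6,6,13],0],[[0,0,0],[3,3,7],0],[[0,0,0],[0,0,0],0],[[0,0,0],[0,0,0],0]]'
python3 - <<'E'
from h import *
to(641,28.5,125)
o=ctrl.get_obs();T=R.from_rotvec(o["orientation"]).as_matrix();z=T[:,2]
tip=o["ee_pos"]+106*z; print("tip",tip,o["qpos"])
for n in ["scene","top"]:
    p=ctrl.get_image(n); print(n,proj(p,[tip]),[(w(p,d["position"]),round(d["score"],2)) for d in ctrl.spot_point(p,"pipette_tip")[:2]])
    x0,y0=230,145
    if n=="scene": y0=160
    cv2.imwrite(f"pics/{n}20.png",cv2.resize(p["pixels"][y0:y0+100,x0:x0+130,::-1],None,fx=6,fy=6,interpolation=cv2.INTER_NEAREST))
E
```

```text
t: 24.5
ee_pos: [645.6, 19.6, 118.7]
orientation: [1.879, 1.666, -0.743]
ft_force: [-0.8, -0.4, 0.0]
width: 8.6
t24.50 pos [645.6   19.59 118.66] w8.6 f [-0.79 -0.37  0.04] xaxis [ 0.09  0.71 -0.7 ] z [-0.06 -0.7  -0.72] delta [  1.47  -5.42 -10.45] 
tip [639.   -54.09  42.74] [ 0.32  0.77  1.53 -0.73  1.29 -0.76]
scene [[298.6  219.47]] [(array([642.52, -56.61,  39.93]), 0.49)]
top [[298.06 180.93]] [(array([640.12, -61.53,  48.45]), 0.39)]
```

View pics/top20.png

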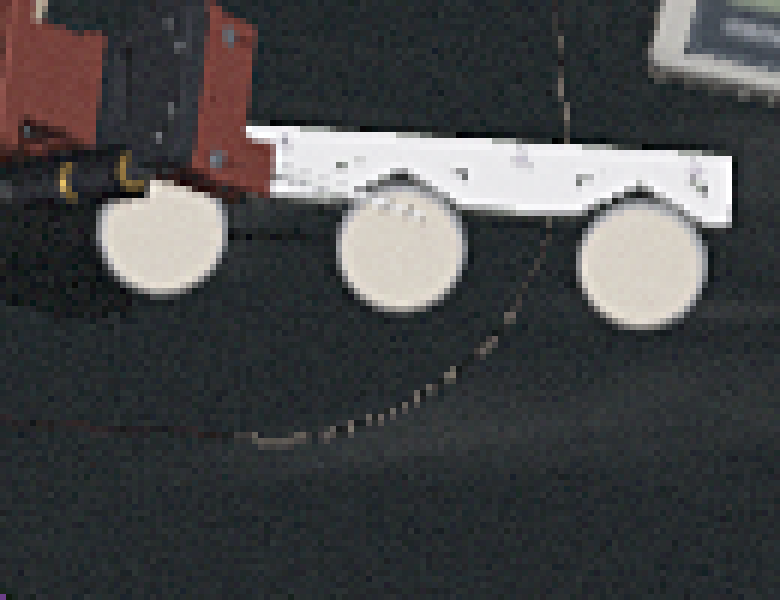

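View pics/scene20.png

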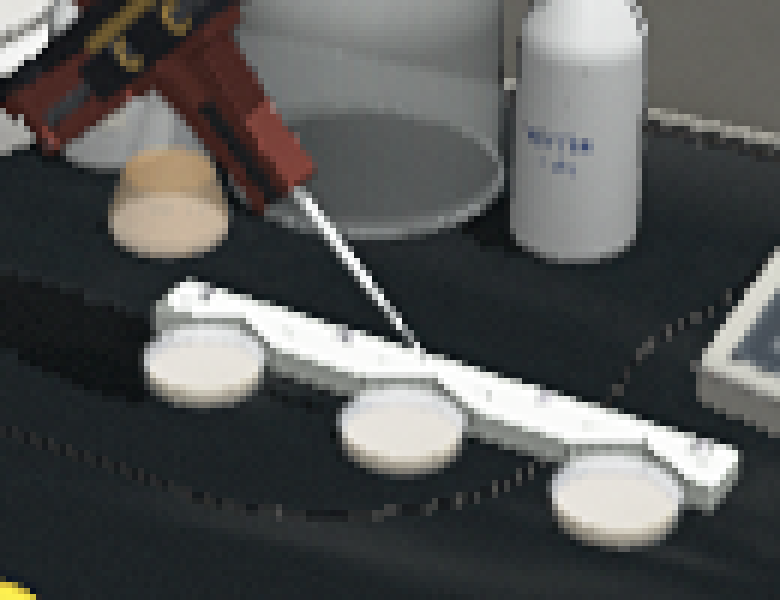

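```bash
python3 - <<'E'
from h import *
ps=[ctrl.get_image("scene"),ctrl.get_image("top")]
t=tri(ps,[(299.6,218.1),(300.8,181.3)],[635,-55,45]);print("tip",t)
d=tri(ps,[(297.0,231.8),(296.9,186.2)],[635,-50,8]);print("dish",d)
o=ctrl.get_obs();T=R.from_rotvec(o["orientation"]);
dl=np.array([634.5,-50.5,46])-t[0]
print(o["ee_pos"],dl,T.inv().apply(dl),"pred tip",o["ee_pos"]+106*T.as_matrix()[:,2])
E
```

```text
tip (array([635.11, -60.11,  51.2 ]), array([ 0.48, -0.07, -0.41,  0.24]))
dish (array([633.89, -51.84,   4.13]), array([-0.18,  0.02,  0.15, -0.09]))
[646.21  20.84 120.8 ] [-0.61  9.61 -5.2 ] [10.4  -1.78 -2.91] pred tip [639.96 -52.78  44.79]
```

```bash
python3 -m handwheel '[[[0,0,0],[3.5,-1,-2],0],[[0,0,0],[4,-1,-2.5],0],[[0,0,0],[0,0,0],0],[[0,0,0],[0,0,0],0],[[0,0,0],[0,0,0],0],[[0,0,0],[0,0,0],0],[[0,0,0],[0,0,0],0],[[0,0,0],[0,0,0],0],[[0,0,0],[0,0,0],0],[[0,0,0],[0,0,0],0]]'
python3 - <<'E'
from h import *
o=ctrl.get_obs();T=R.from_rotvec(o["orientation"]).as_matrix();z=T[:,2]
tip=o["ee_pos"]+106*z; print("tip",tip,"z",z,o["ee_pos"],o["width"],o["ft_force"])
for n in ["scene","top","wrist"]:
    p=ctrl.get_image(n); print(n,proj(p,[tip,o["ee_pos"]-11*z,[634,-51,46]]))
    x0,y0=230,145
    if n=="scene": y0=160
    im=p["pixels"][:,:,::-1]
    cv2.imwrite(f"pics/{n}21.png",im if n=="wrist" else cv2.resize(im[y0:y0+100,x0:x0+130],None,fx=6,fy=6,interpolation=cv2.INTER_NEAREST))
E
```

```text
t: 25.63
ee_pos: [645.7, 32.1, 120.9]
orientation: [1.878, 1.666, -0.733]
ft_force: [-0.1, 0.3, -0.4]
width: 8.1
tip [639.9  -41.44  44.8 ] z [-0.06 -0.69 -0.72] [645.74  32.11 120.91] 8.139605443809229 [-0.08  0.3  -0.39]
scene [[294.61 217.64]
 [269.52 183.98]
 [296.87 219.06]]
top [[293.38 180.52]
 [261.62 170.64]
 [296.98 182.47]]
wrist [[276.11 210.99]
 [275.41 277.44]
 [267.31 204.07]]
```

View pics/top21.png

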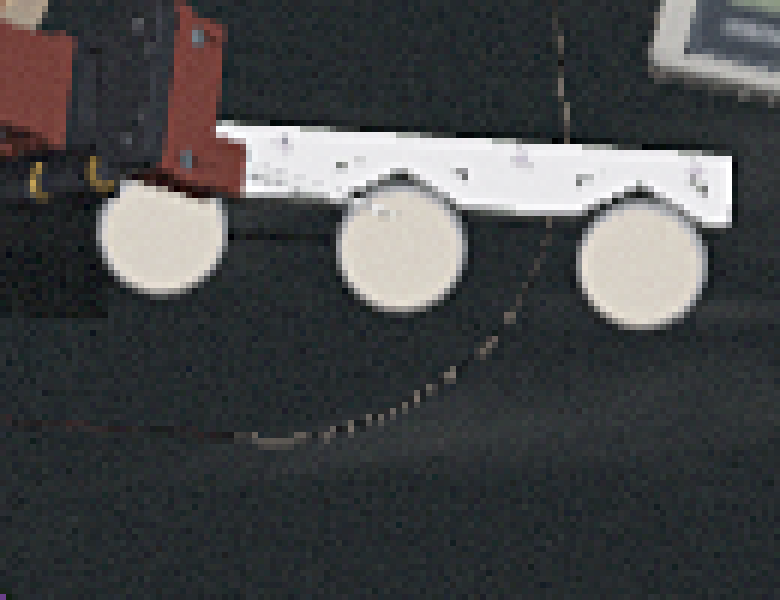

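View pics/scene21.png

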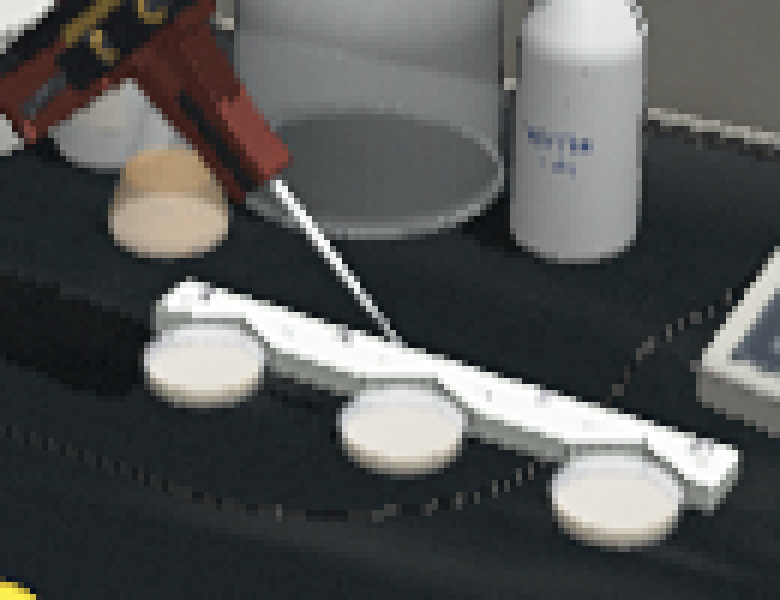

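View pics/wrist21.png

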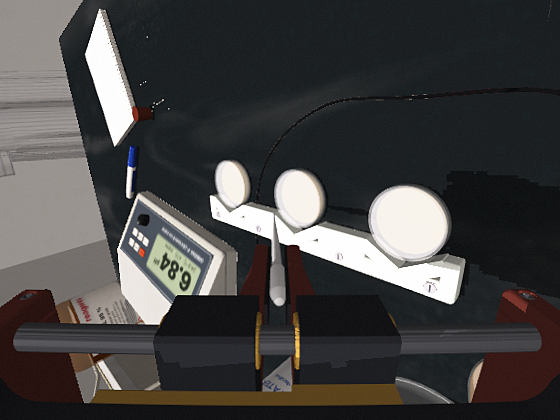

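```bash
python3 - <<'E'
from h import *
ps=[ctrl.get_image("scene"),ctrl.get_image("top"),ctrl.get_image("wrist")]
im=ps[2]["pixels"][:,:,::-1]; cv2.imwrite("pics/wz.png",cv2.resize(im[150:310,200:360],None,fx=4,fy=4,interpolation=cv2.INTER_NEAREST))
for k in (2,3):
  t=tri(ps[:k],[(296.3,217.2),(296.3,180.3),(273,209)][:k],[635,-50,45]);print("tip",t)
d=tri(ps,[(297.0,231.8),(296.9,186.2),(300.5,198.5)],[635,-50,8]);print("dish",d)
o=ctrl.get_obs();print(o["ee_pos"])
E
```

```text
tip (array([638.77, -48.3 ,  48.89]), array([ 0.42, -0.06, -0.35,  0.2 ]))
tip (array([639.25, -46.76,  43.96]), array([-0.06,  1.25, -0.95,  0.49, -0.42,  0.42]))
dish (array([638.66, -50.2 ,  -0.45]), array([-0.05,  0.41, -0.5 , -1.36, -0.16, -0.42]))
[645.79  32.17 120.95]
```

View pics/wz.png

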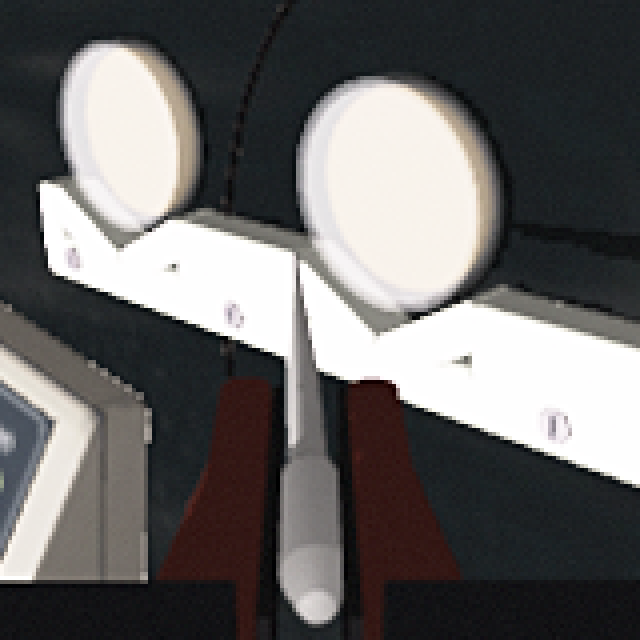

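```bash
python3 -m handwheel '[[[0,0,0],[-2,-3,1.5],0],[[0,0,0],[0,0,0],0],[[0,0,0],[0,0,0],0],[[0,0,0],[0,0,0],0],[[0,0,0],[0,0,0],0],[[0,0,0],[0,0,0],0],[[0,0,0],[0,0,0],0],[[0,0,0],[0,0,0],0],[[0,0,0],[0,0,0],0],[[0,0,0],[0,0,0],0]]'
python3 - <<'E'
from h import *
o=ctrl.get_obs();T=R.from_rotvec(o["orientation"]).as_matrix();z=T[:,2]
tip=o["ee_pos"]+106*z; print("tip",tip,"z",z,o["ee_pos"],o["width"],o["ft_force"],o["qvel"])
for n in ["scene","top","wrist"]:
    p=ctrl.get_image(n); print(n,proj(p,[[636,-50,46]]))
    print([(w(p,d["position"]),round(d["score"],2)) for d in ctrl.spot_point(p,"pipette_tip")[:2]],[(w(p,d["position"]),round(d["score"],2)) for d in ctrl.spot_point(p,"dish_middle_center")[:2]],[(w(p,d["position"]),round(d["score"],2)) for d in ctrl.spot_point(p,"pipette_bulb")[:1]])
    x0,y0={"scene":(230,160),"top":(230,145),"wrist":(220,150)}[n]
    im=p["pixels"][:,:,::-1]
    cv2.imwrite(f"pics/{n}22.png",cv2.resize(im[y0:y0+100,x0:x0+130],None,fx=6,fy=6,interpolation=cv2.INTER_NEAREST))
E
```

```text
t: 26.77
ee_pos: [642.1, 29.8, 121.2]
orientation: [1.878, 1.666, -0.733]
ft_force: [-0.4, -0.4, -0.2]
width: 8.0
tip [636.31 -43.77  45.12] z [-0.05 -0.69 -0.72] [642.14  29.76 121.24] 8.021302220587966 [-0.45 -0.35 -0.19] [ 0. -0.  0. -0. -0.  0.]
scene [[296.84 218.64]]
[(array([642.39, -49.54,  43.61]), 0.42)] [(array([634.34, -48.45,   2.46]), 0.61)] [(array([643.38,  35.39, 125.51]), 0.59)]
top [[296.59 181.75]]
[(array([633.5 , -54.12,   2.61]), 0.49), (array([ 629.08, -160.95,    1.02]), 0.43)] [] []
wrist [[270.67 210.2 ]]
[(array([643.72, -45.89,  48.77]), 0.56)] [(array([642.3 , -46.98,   4.77]), 0.86)] [(array([647.18,  34.34, 131.75]), 0.75)]
```

View pics/top22.png

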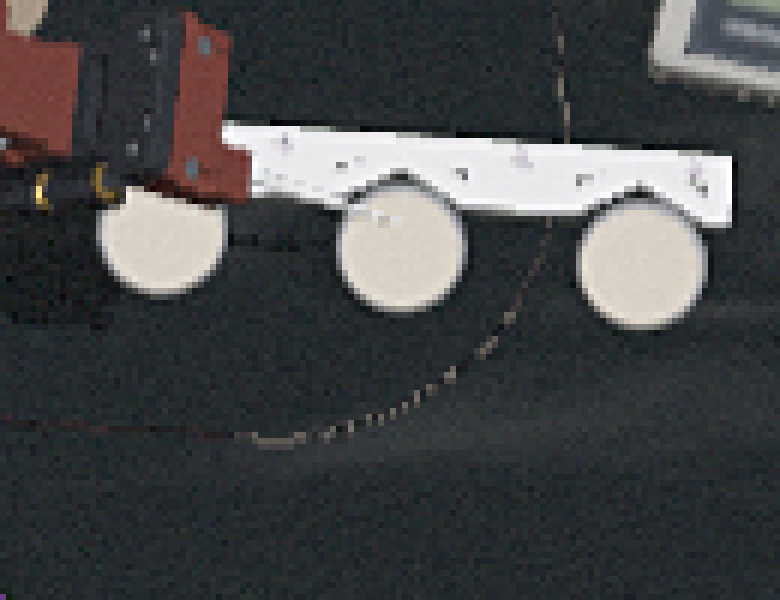

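View pics/scene22.png

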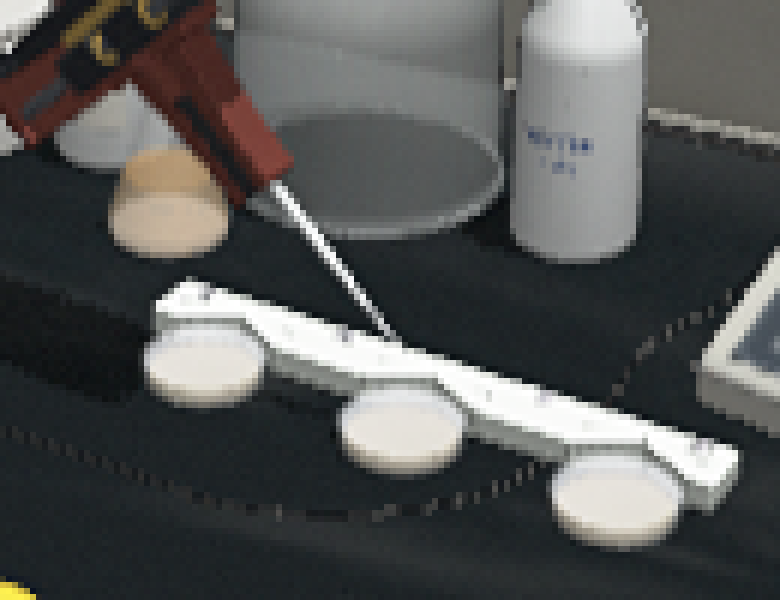

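View pics/wrist22.png

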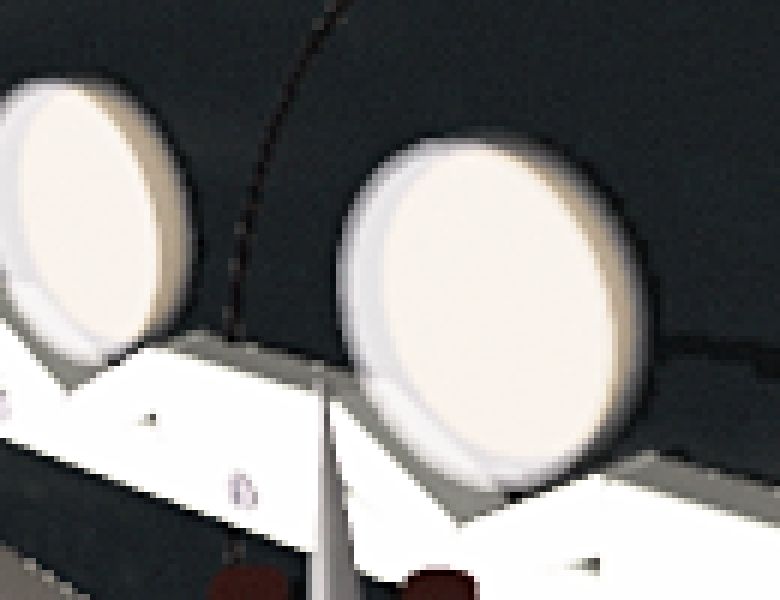

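```bash
python3 - <<'E'
from h import *
ps=[ctrl.get_image("scene"),ctrl.get_image("top"),ctrl.get_image("wrist")]
tu=[(296.1,216.9),(296.3,181.5),(273.7,213.3)]
du=[(297.0,231.8),(296.9,186.2),(220+497/6,150+310/6)]
for s in ([0,1],[0,2],[1,2],[0,1,2]):
  f=lambda u:tri([ps[i] for i in s],[u[i] for i in s],[636,-50,20])
  a,b=f(tu),f(du); print(s,"tip",a[0],"dish",b[0],"d",a[0]-b[0])
E
```

```text
[0, 1] tip [634.99 -48.67  51.93] dish [633.89 -51.84   4.13] d [ 1.1   3.16 47.81]
[0, 2] tip [638.26 -45.25  47.29] dish [638.63 -49.6   -0.01] d [-0.38  4.35 47.3 ]
[1, 2] tip [639.32 -49.04  43.44] dish [638.7  -51.27  -2.17] d [ 0.63  2.23 45.61]
[0, 1, 2] tip [638.52 -46.66  46.14] dish [638.34 -50.14  -0.52] d [ 0.19  3.47 46.67]
```

```bash
python3 -m handwheel '[[[0,0,0],[0,0,3],0],[[0,0,0],[0,0,3],0],[[0,0,0],[0,0,0],0],[[0,0,0],[0,0,0],0],[[0,0,0],[0,0,0],0],[[0,0,0],[0,0,0],0],[[0,0,0],[0,0,0],0],[[0,0,0],[0,0,0],0],[[0,0,0],[0,0,0],0],[[0,0,0],[0,0,0],0]]'
python3 - <<'E'
from h import *
o=ctrl.get_obs();T=R.from_rotvec(o["orientation"]).as_matrix();z=T[:,2]
tip=o["ee_pos"]+106*z; print("tip",tip,"z",z,o["ee_pos"],o["width"],o["ft_force"],o["qvel"])
for n in ["scene","top","wrist"]:
    p=ctrl.get_image(n)
    x0,y0={"scene":(230,160),"top":(230,145),"wrist":(220,150)}[n]
    im=p["pixels"][:,:,::-1]
    cv2.imwrite(f"pics/{n}23.png",cv2.resize(im[y0:y0+100,x0:x0+130],None,fx=6,fy=6,interpolation=cv2.INTER_NEAREST))
E
```

```text
t: 28.35
ee_pos: [641.7, 25.0, 116.3]
orientation: [1.878, 1.666, -0.733]
ft_force: [0.1, -0.1, 0.5]
width: 8.3
tip [635.84 -48.52  40.23] z [-0.06 -0.69 -0.72] [641.69  25.02 116.35] 8.343599786660189 [ 0.07 -0.1   0.48] [ 0. -0.  0. -0. -0.  0.]
```

View pics/top23.png

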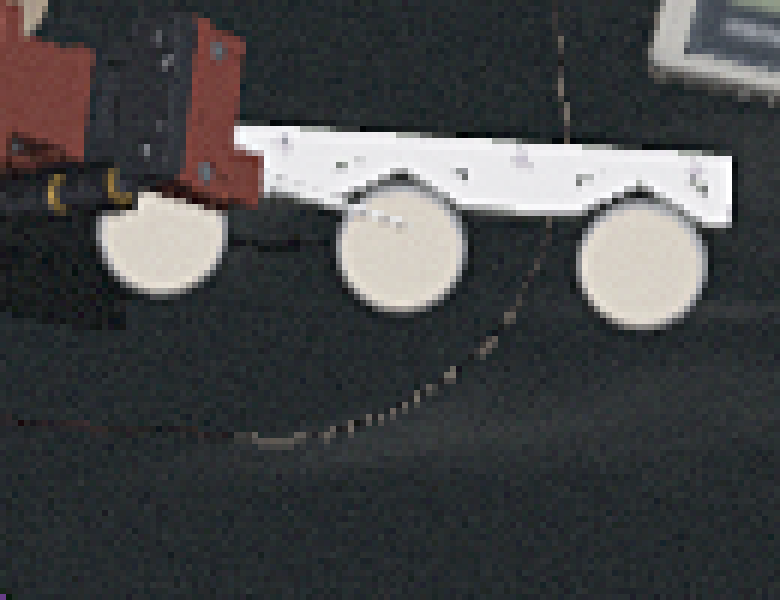

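View pics/scene23.png

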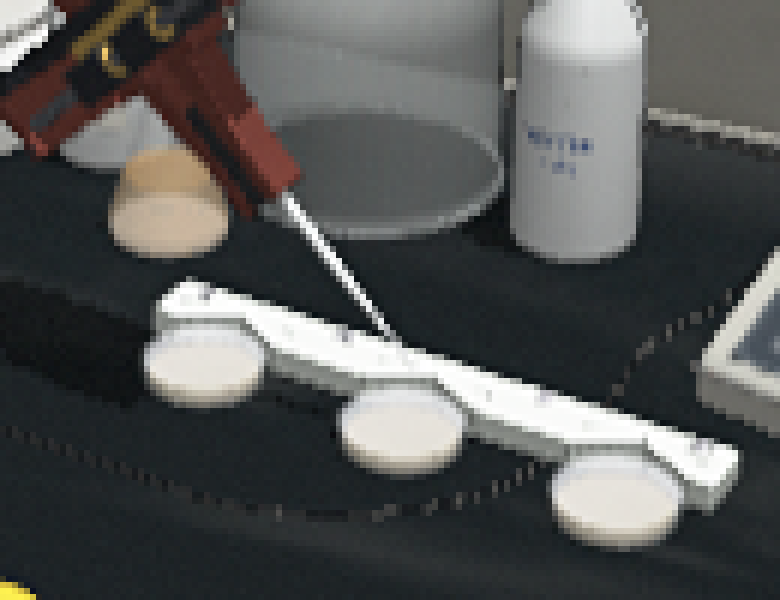

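```bash
python3 -c "
from workcell import ctrl
print(ctrl.close_job())"
```

```text
the job is handed in; nothing more can be done
None
```

I slid the three dishes home into their notches, right first, then middle, then left. I then drew the pipette from the stand by its bulb, tilted it, and held it over the middle dish. The job is handed in, at about 28 s on the robot's clock.

**Dishes:** each push ended firm against the notch at about 10 N. The three end positions lie in one line, about 111 and 112 mm apart against the rail's 110. The top and scene pictures afterwards show all three seated.

**Pipette:**
- The grip reads about 8 mm, on the bulb's flat faces. The tool stands at about 46° and the stem looks in line with it.
- By the tool pose the tip is at about (636, −48.5, 40) mm, roughly 3 cm above the dish. Camera estimates put the dish centre at about (634 to 638, −51).
- At the last reading the arm was still and the wrist force was under 1 N.

**Checks that failed or disagreed:**
- While lowering for the middle dish, the fingertips touched the worktop with about 38 N upward (about 45 N in all at the wrist). I raised and levelled the tool and carried on; no dish was moved by this.
- The cameras and the tool pose differed by several millimetres (up to about 7 mm on one axis) on where the tip is. I centred it mostly by comparing tip and dish within the same pictures. In the last scene picture the white tip blends into the white rail, so the top view decided.
- I did not measure the flask, bottles and stopper again at the end. Nothing was brought near them, and those visible in the later pictures looked unmoved.

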